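Slide the cup board out over the bench edge for the runner

ROBOT

A 6-joint arm with a two-finger parallel gripper is mounted at the origin on the work surface. World frame = base frame: x ahead of the robot, y to its left, z up, the work surface at z = 0. Lengths are in mm, angles in rad, forces in N, time in s.
With the tool pointing down it reaches from about 375 to 900 mm from the base axis. Payload 3.1 kg.
Tool frame: the origin (TCP) lies at the very end of the fingers, on their centre line; the grasp point (between the pads) lies robot.grasp_offset behind it (robot.grasp_offset is the distance from the TCP to the grasp point, in mm); z points along the fingers, y is the direction in which the jaws open and shut (so a half turn about z gives the same grasp; the last joint's range is limited). The gripper opens to 87 mm and grips with 3 to 60 N. Pads are 19 mm wide; open, the fingers measure 117 mm over their backs; the gripper's body (75 mm by 190 mm) begins 51 mm behind the grasp point.
Start: joints at [1.022, 0.527, 1.433, -0, 1.181, -0.178], TCP at [225.851, 582.741, 198.248] pointing down, gripper open.
Joint ranges: [-3.08, 3.08], [-0.75, 2.2], [0.22, 2.44], [-1.43, 4.57], [0, 2.65], [-2.85, 2.85]. Speed limits (rad/s): [2.79, 2.79, 3.14, 3.14, 3.14, 3.14].

INTERFACE

Orientations are given as a 3x3 rotation matrix whose columns are the frame's x, y, z axes.
In Python, from station import robot gives the robot as it stands. The module is installed in compiled form; this text tells all that it offers.
- The arm moves only by the tool apply_moves, never from a script. Its argument "motion" is a list of rows, each an object with "slide": the shift along the tool's x, y, z in cm, a list of three; "turn": the turn about the tool's z in rad; "gripper": the finger opening in cm, from 0 to 8.7. In form: [{"slide": [tx, ty, tz], "turn": turn, "gripper": gripper}, ...]. A call has 1 to 8 rows; each row is the pose to reach, as a shift and turn from the pose commanded when the call began, along the tool's axes at that moment; what a row does not reach only later rows make up. A row lasts 1/12 s, in which the tool goes at most 41.7 mm and 7.16 degrees, less where a joint would pass 70% of its speed; a pose out of reach is approached as far as the arm can. A call with a gripper value outside its range is refused whole. The fingers move at their own pace and stop on an object; the grip force is fixed at half the most. Time passes only in rows, so rows that repeat a pose let the fingers close. It gives the time, the measured TCP pose, the force and the opening at its end, in the units of the state.
- robot.read_state(): the state, without advancing time (a new reading comes with each control period).
- robot.grab_frame(name): name is "side" or "top"; returns (picture, depth): 420x560x3 uint8, red, green, blue; 420x560 float32, mm along the optical axis (not along the pixel's ray), 0 where there is no reading.
- robot.get_calibration(name): a dict with "mtx" (3x3 intrinsics, pixels), "extrinsics" (4x4, takes a point from world to camera coordinates). Camera axes: x right, y down, z forward; pixel columns grow to the right and rows downward; lengths in mm; the calibration is good to about 2 mm. A picture is of the moment at which its call begins. get_calibration takes no time and is no camera call.
- robot.close_job(): hands the job in, once; it reports no verdict.
The state is a dict: "time_s": time; "joint_pos": joint angles; "joint_vel": joint speeds; "tau": joint torques, N m; "eef_pos": TCP position; "ee_rot": TCP orientation; "contact_force": force on the tool from outside, world axes, zero at the start; "moment": the same for the moment, N m; "finger_gap": finger opening in mm.
Only numpy, scipy, OpenCV 4.12 (cv2) and the standard library are available. Lean on these libraries where they do the work, as an engineer would, in place of code of your own. Each camera call takes 0.05 s, during which the arm holds its last target.

TASK

The slate board with two empty cups is to be taken away by the runner on the far side of the bench, who needs to get fingers under it. Push the tamper that stands in front of it aside along the bench, so that the board can go past without bumping it, then push the board away from you until it sticks out about 4 cm past the far edge of the bench, square to the edge, with both cups still standing on it. Only push with the fingers: do not grip or lift anything, do not touch the cups, keep the tamper upright on the bench, and leave everything else where it is.

Things in the scene. Friction and masses are not known exactly. Their poses are not given: they have to be found in the camera images.
- board: dark grey slate serving board lying flat on the bench, about 0.55 kg: 130 mm along its x axis, 200 mm along its y axis, 8 mm thick. Origin at the centre of its underside; x points roughly away from the robot, towards the far edge of the bench; z up. It is loose and slides on the bench when pushed on its near long side (at x = -65 mm in its frame)
- cup_l: white porcelain demitasse standing loose on the board, on its left (+y) half: 62 mm across the rim, 55 mm high, with a small handle at its own +y side; origin at the centre of its foot, z up. Between the cups' near sides and the near long side of the board at least 35 mm of slate is bare
- cup_r: the same kind of cup, on the right (-y) half of the board, its handle outwards as well (its own +y axis points to the right); origin at the centre of its foot
- tamper: chrome flat-based coffee tamper standing upright on the bench between the board and the far edge: round base 58 mm across with an upright rim 13 mm high, narrowing above it to a 20 mm neck and a 36 mm wide bulbous handle, 80 mm high in all, about 0.42 kg; origin at the centre of the base's underside, z up. Pushed low on the base it slides upright
- bench_edge (a point): point on the straight far top edge of the walnut bench (level with the bench top, z = 0), in the middle of the bench's width: x axis points square outwards, away from the bench, y along the edge, z up
- canister: aluminium screw-top canister with a knurled lid, 92 mm across, 142 mm high, standing near the far edge to the left; origin at the centre of its underside. To be left alone
- portafilter: steel portafilter with a black handle, lying on a black rubber tamping mat (6 mm thick, 150 by 190 mm) to the right: round basket 75 mm across its rim (two 22 mm lugs beside it) and 36 mm high, the handle reaches 180 mm from the basket's centre along its own -x. Origin at the centre of the basket's underside. To be left alone
- funnel: brass dosing funnel standing on the bench to the left of the board, narrow end down: 74 mm across the mouth, 32 mm high; origin at the centre of its underside. To be left alone
- pitcher: steel milk pitcher to the right, near the robot, 88 mm wide and 95 mm high, handle at its own -x; origin at the centre of its underside. To be left alone
- brush: small wooden-handled cleaning brush lying to the left, 175 mm long along its own x axis, 22 mm wide; origin on the bench under its middle. To be left alone
Mind the look-alikes: they are no part of the job. Leave any orange look-alike of the tamper alone.

How it is judged (in metres and radians):
On the way:
1. the tamper has been pushed aside, out of the board's way ((y of tamper in the frame of board above 0.135 m or y of tamper in the frame of board below -0.135 m) and angle between tamper's own z axis and vertical below 0.1 rad), for 0.2 s.
At the end, for the whole second after the job is handed in: board flat on the bench, 30 to 50 mm past the far edge and square to it within 7 degrees, both cups standing on it; tamper upright on the bench, its centre at least 130 mm to one side of the board's centre and 20 mm inside the edge, not touching the board; all at rest (x of board in the frame of bench_edge between -0.035 and -0.015 m and height (world z) of board between -0.004 and 0.006 m and angle between the x axis of board and the x axis of bench_edge, either way round below 0.12 rad and angle between board's own z axis and vertical below 0.05 rad and linear speed of each of board, cup_l, cup_r, tamper below 0.01 m/s and angle between each of cup_l, cup_r, tamper's own z axis and vertical below 0.1 rad and z of cup_l in the frame of board between 0.004 and 0.014 m and x of cup_l in the frame of board between -0.04 and 0.04 m and y of cup_l in the frame of board between -0.075 and 0.075 m and z of cup_r in the frame of board between 0.004 and 0.014 m and x of cup_r in the frame of board between -0.04 and 0.04 m and y of cup_r in the frame of board between -0.075 and 0.075 m and (y of tamper in the frame of board above 0.13 m or y of tamper in the frame of board below -0.13 m) and x of tamper in the frame of bench_edge below -0.02 m and height (world z) of tamper between -0.004 and 0.006 m and contact force between tamper and board below 0.2 N).
It fails at once if the slate board is lifted off the bench or tipped up (height (world z) of board above 0.012 m or angle between board's own z axis and vertical above 0.12 rad).
It fails at once if the tamper is lifted, tipped, squeezed (over 35 N) or falls off the bench (height (world z) of tamper above 0.012 m or angle between tamper's own z axis and vertical above 0.35 rad or height (world z) of tamper below -0.02 m or contact force between the fingers and tamper above 35 N).
It fails at once if the board or a cup runs into the tamper (contact force between tamper and board above 0.5 N or contact force between tamper and cup_l above 0.5 N or contact force between tamper and cup_r above 0.5 N).
It fails at once if the robot touches a cup, or a cup tips or comes off the board (contact force between any of the arm, the fingers and cup_l above 0.5 N or contact force between any of the arm, the fingers and cup_r above 0.5 N or angle between any of cup_l, cup_r's own z axis and vertical above 0.3 rad or z of any of cup_l, cup_r in the frame of board below -0.01 m or z of any of cup_l, cup_r in the frame of board above 0.025 m).
It fails at once if another thing on the bench is moved (over 15 mm) (distance of any of canister, portafilter, funnel, pitcher, brush from where it was at the start of the episode above 0.015 m).
It also fails if it takes over 69 s, if anything falls off the work surface, if the arm or the gripper's body presses on something with over 40 N, if the wrist force passes 120 N, or if a joint passes its speed limit or range.

## Working session

There is one attempt and no reset: what is moved stays moved. The work goes in short steps, Python scripts to look and compute and a tool call to move; the robot and the scene stay as the last step left them, time stands still between calls to the robot, and variables do not carry over. Pictures are saved under pics/ and viewed, and the job is handed in when it is done.

Besides the shell and the picture viewer there is one more tool, called after "Emit:" as a command line: name --argument value ..., lists and objects as JSON in quotes. apply_moves: Moves the arm, as the interface text tells. Its arguments: {"type":"object","properties":{"motion":{"type":"array","items":{"type":"object","properties":{"slide":{"type":"array","items":{"type":"number"}},"turn":{"type":"number"},"gripper":{"type":"number"}}}}},"required":["motion"]}

```bash
mkdir -p pics
cat > h.py <<'E'
import numpy as np, cv2
from station import robot
def grab(n,tag):
    p,d=robot.grab_frame(n); cv2.imwrite(f'pics/{tag}.png',p[:,:,::-1]); np.save(f'{tag}_d.npy',d); np.save(f'{tag}_p.npy',p); return p,d
def cal(n):
    c=robot.get_calibration(n); return np.array(c['mtx']),np.array(c['extrinsics'])
def ray(n,uv,z):
    K,T=cal(n); R=T[:3,:3];t=T[:3,3]; o=-R.T@t
    uv=np.atleast_2d(np.array(uv,float)); d=np.c_[uv,np.ones(len(uv))]@np.linalg.inv(K).T@R
    s=(z-o[2])/d[:,2]; return o+d*s[:,None]
def cloud(n,d):
    K,T=cal(n); v,u=np.mgrid[:d.shape[0],:d.shape[1]]
    c=np.stack([(u-K[0,2])/K[0,0]*d,(v-K[1,2])/K[1,1]*d,d],-1)
    return (c-T[:3,3])@T[:3,:3]
def proj(n,P):
    K,T=cal(n); c=np.atleast_2d(P)@T[:3,:3].T+T[:3,3]; q=c@K.T; return q[:,:2]/q[:,2:]
E
python3 - <<'E'
from h import *
for n in ('top','side'):
    grab(n,n+'0'); K,T=cal(n); print(n,K.round(1).tolist(),(-T[:3,:3].T@T[:3,3]).round())
s=robot.read_state(); print(s); print(robot.grasp_offset)
E
```

```text
top [[512.5, 0.0, 277.3], [0.0, 512.5, 209.7], [0.0, 0.0, 1.0]] [ 413.    8. 1345.]
side [[410.4, 0.0, 275.4], [0.0, 410.4, 212.8], [0.0, 0.0, 1.0]] [ 430. -717.  804.]
{'time_s': 0.1, 'joint_pos': array([ 1.02251840e+00,  5.28415342e-01,  1.43378618e+00, -1.69367639e-05,
        1.18138231e+00, -1.78458475e-01]), 'joint_vel': array([ 8.58138423e-04, -4.52434035e-05, -2.72433722e-03, -4.23105776e-04,
       -1.02548602e-03, -7.90650893e-04]), 'tau': array([-5.22192186e-04, -4.40986776e+01, -1.77150840e+01,  6.34365133e-02,
        5.33846312e-02, -6.44284455e-05]), 'eef_pos': array([225.48083474, 582.14651812, 197.33981867]), 'ee_rot': array([[-9.32394775e-01,  3.61440082e-01, -1.02446174e-03],
       [ 3.61441376e-01,  9.32393273e-01, -1.70747697e-03],
       [ 3.38050620e-04, -1.96232546e-03, -9.99998017e-01]]), 'contact_force': array([-0.07082372,  0.53453807,  0.15434164]), 'moment': array([ 0.05586573,  0.01451354, -0.0031368 ]), 'finger_gap': 87.12873379536265}
18.700000000000003
```

View pics/top0.png

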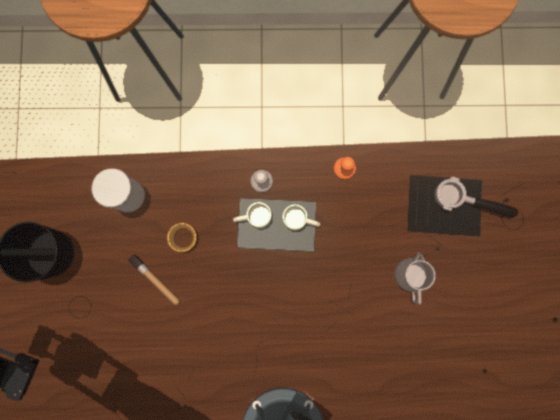

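View pics/side0.png

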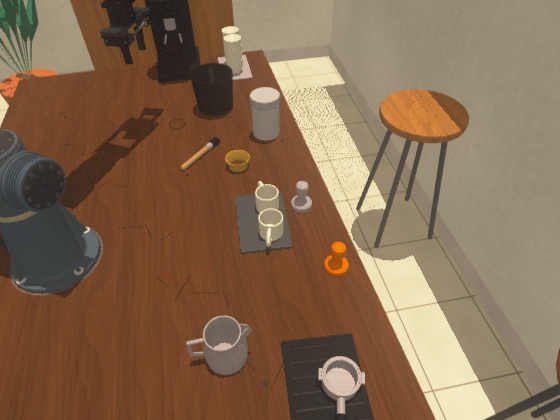

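Run:
```python
from h import *
for n in('top','side'):
    p=np.load(n+'0_p.npy')
    c=p[140:270,200:370] if n=='top' else p[160:290,220:370]
    cv2.imwrite(f'pics/{n}0c.png',cv2.resize(c[:,:,::-1],None,fx=4.4,fy=4.4,interpolation=cv2.INTER_CUBIC))
d=np.load('top0_d.npy');P=cloud('top',d);p=np.load('top0_p.npy').astype(int)
Z=P[...,2]
# bench edge: last table pixel per column
ok=(np.abs(Z)<25); pts=[]
for u in range(200,540,5):
    col=np.where(ok[100:260,u])[0]
    if len(col): pts.append((u,100+col.min()))
pts=np.array(pts); l=cv2.fitLine(pts.astype(np.float32),cv2.DIST_HUBER,0,.01,.01).ravel()
print('edge px',pts[::8].tolist())
W=ray('top',[[l[2]+k*l[0],l[3]+k*l[1]-.5] for k in (-150,0,150)],0);print('edge w',W.round(1)); 
a=np.arctan2(W[0,1]-W[2,1],W[0,0]-W[2,0])-np.pi/2; print('edge normal yaw deg',np.degrees(a))
# board
hsv=cv2.cvtColor(p.astype(np.uint8),cv2.COLOR_RGB2HSV)
m=((hsv[...,1]<70)&(Z<90)&(Z>-15)).astype(np.uint8)
r=np.zeros_like(m); r[196:256,228:325]=m[196:256,228:325]
cs,_=cv2.findContours(r,cv2.RETR_EXTERNAL,cv2.CHAIN_APPROX_NONE); c=max(cs,key=cv2.contourArea)
print('area',cv2.contourArea(c),cv2.boundingRect(c))
cv2.imwrite('pics/m0.png',m*255)
print('bench z',np.median(Z[260:300,250:310]),'board z',np.median(Z[235:247,245:310]))
for nm,(u,v) in dict(tamper=(262,177),cupL=(260,213),cupR=(295,215),can=(112,187),funnel=(182,238),orange=(346,164)).items():
    b=P[v-8:v+9,u-8:u+9]; print(nm,b[...,2].max().round(1),P[v,u].round(1))
```

```text
edge px [[200, 151], [240, 149], [280, 147], [320, 145], [360, 144], [400, 142], [440, 140], [480, 138], [520, 137]]
edge w [[ 721.5  168.8    0. ]
 [ 736.8 -232.1    0. ]
 [ 752.1 -633.5    0. ]]
edge normal yaw deg 2.1809957692677915
area 3667.0 (234, 199, 85, 53)
bench z -0.42786007359833567 board z 7.478937858059503
tamper 1344.6 [632.   47.9  79.4]
cupL 65.8 [548.5  55.5  10.5]
cupR 1344.6 [542.5 -35.9  12.8]
can 1344.6 [600.1 403.7 136.7]
funnel 1344.6 [485.1 261.4  -3.7]
orange 1344.6 [ 663.7 -162.7   79.5]
```

View pics/top0c.png

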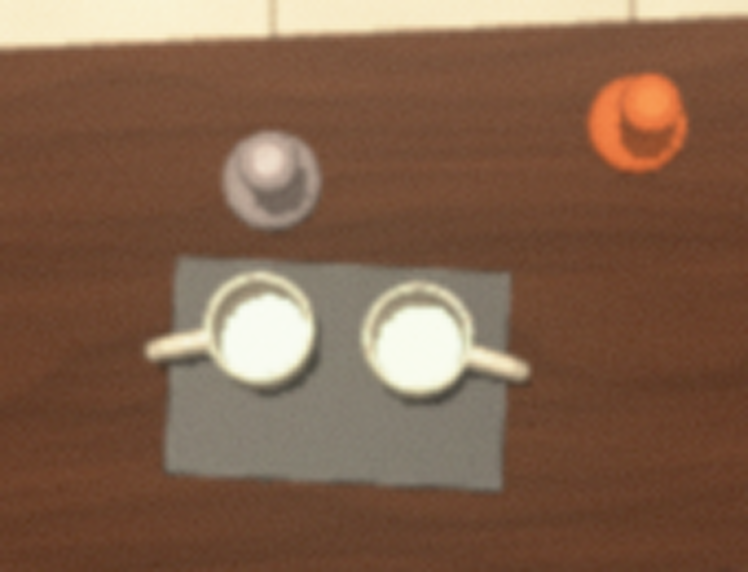

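View pics/m0.png

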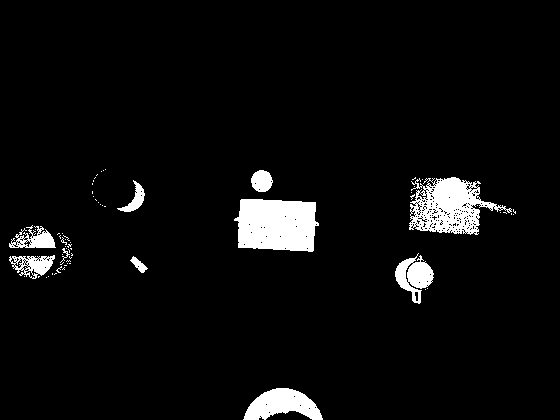

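```bash
cat >> h.py <<'E'
EDGE=np.array([721.5,168.8]); A=np.radians(2.18)   # normal (cosA,sinA)
def edgex(xy): return (np.asarray(xy)-EDGE)@np.array([np.cos(A),np.sin(A)])
def board(p,Z,roi):
    v0,v1,u0,u1=roi
    hsv=cv2.cvtColor(p,cv2.COLOR_RGB2HSV); m=((hsv[...,1]<75)&(Z<95)&(Z>-15)).astype(np.uint8)
    r=np.zeros_like(m); r[v0:v1,u0:u1]=m[v0:v1,u0:u1]
    r=cv2.morphologyEx(r,cv2.MORPH_CLOSE,np.ones((5,5))); r=cv2.morphologyEx(r,cv2.MORPH_OPEN,np.ones((9,9)))
    cs,_=cv2.findContours(r,cv2.RETR_EXTERNAL,cv2.CHAIN_APPROX_NONE); c=max(cs,key=cv2.contourArea)[:,0]
    w=ray('top',c,8.)[:,:2].astype(np.float32); (cx,cy),s,a=cv2.minAreaRect(w)
    return (cx,cy),s,a
def tamper(p,Z,roi):
    v0,v1,u0,u1=roi
    hsv=cv2.cvtColor(p,cv2.COLOR_RGB2HSV); m=((hsv[...,1]<75)&(Z<95)&(Z>-15)).astype(np.uint8)
    r=np.zeros_like(m); r[v0:v1,u0:u1]=m[v0:v1,u0:u1]
    cs,_=cv2.findContours(r,cv2.RETR_EXTERNAL,cv2.CHAIN_APPROX_NONE); c=max(cs,key=cv2.contourArea)
    (u,v),rad=cv2.minEnclosingCircle(c); return (u,v),rad,ray('top',[[u,v]],10.)[0]
E
python3 - <<'E'
from h import *
p=np.load('top0_p.npy');Z=cloud('top',np.load('top0_d.npy'))[...,2]
b=board(p,Z,(194,260,225,330));print('board',b,edgex(b[0]))
t=tamper(p,Z,(165,195,245,280));print('tamper',t, t[1]*1335/512.5, edgex(t[2][:2]))
print(ray('top',np.array([[177,257],[511,272],[501,490],[166,472]])/4.4+[200,140],8).round(1))
print(ray('top',[np.array([272,180])/4.4+[200,140]],10).round(1), 'orange',ray('top',[np.array([637,124])/4.4+[200,140]],10).round(1))
p2=np.load('side0_p.npy');Z2=cloud('side',np.load('side0_d.npy'))
hs=cv2.cvtColor(p2,cv2.COLOR_RGB2HSV)
# side cross-check: tamper base centre (302,203)
print('side tamper',ray('side',[[302,203]],10).round(1)); print(ray('side',[[236,194.5],[280,194.5],[291,246],[242,252]],8).round(1))
E
```

```text
board ((518.7999877929688, 13.760597229003906), (201.22555541992188, 130.4266357421875), 86.82029724121094) -208.45085273113423
tamper ((261.31866455078125, 180.81605529785156), 11.061884880065918, array([633.80765907,  51.91066236,  10.        ])) 28.81486110222049 -92.07522737427324
[[587.7 107.5   8. ]
 [577.5 -91.9   8. ]
 [447.7 -84.2   8. ]
 [459.5 113.8   8. ]]
[[633.6  50.6  10. ]] orange [[ 666.3 -168.6   10. ]]
side tamper [[636.5  48.   10. ]]
[[464.  120.7   8. ]
 [584.7  95.2   8. ]
 [575.3 -91.1   8. ]
 [453.3 -85.2   8. ]]
```

View pics/side0c.png

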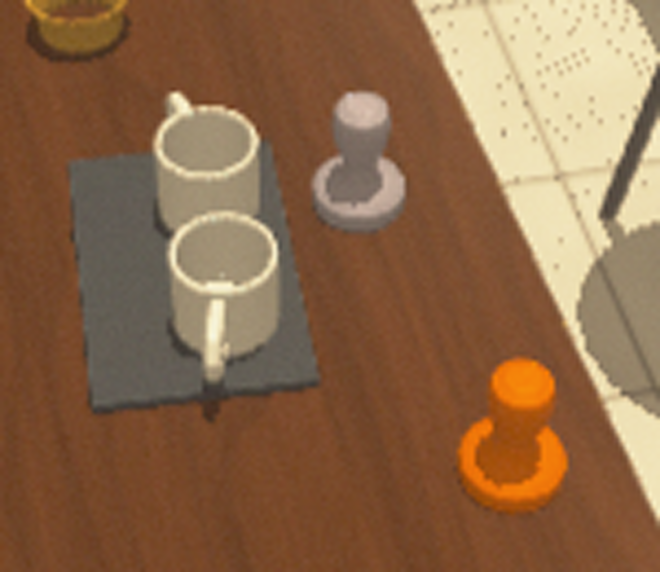

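```bash
cat >> h.py <<'E'
def plan(xyz,yaw_deg):
    s=robot.read_state(); R=np.array(s['ee_rot']); p=np.array(s['eef_pos'])
    y=np.degrees(np.arctan2(R[1,0],R[0,0])); t=-(yaw_deg-y); t=(t+180)%360-180
    print('t',round(s['time_s'],2),'pos',p.round(1),'yaw',y.round(2),'F',np.round(s['contact_force'],1),'gap',round(s['finger_gap'],1))
    print('slide cm',(R.T@(np.array(xyz)-p)/10).round(2),'turn',np.radians(t).round(4))
E
python3 -c "
from h import *
plan((636,-12,200),92.18)"
```

```text
t 0.1 pos [225.5 582.1 197.3] yaw 158.81 F [-0.1  0.5  0.2] gap 87.1
slide cm [-59.75 -40.56  -0.21] turn 1.1629
```

Emit:
apply_moves --motion '[{"slide": [-3.4,-2.3,0],"turn": 0.11,"gripper": 3},{"slide": [-6.8,-4.6,0],"turn": 0.22,"gripper": 3},{"slide": [-10.1,-6.9,0],"turn": 0.33,"gripper": 3},{"slide": [-13.5,-9.2,0],"turn": 0.44,"gripper": 3},{"slide": [-16.9,-11.5,0],"turn": 0.55,"gripper": 3},{"slide": [-20.3,-13.8,0],"turn": 0.66,"gripper": 3},{"slide": [-23.6,-16.1,0],"turn": 0.77,"gripper": 3},{"slide": [-27,-18.3,0],"turn": 0.88,"gripper": 3}]'

```text
time_s: 0.77
eef_pos: [411.6, 312.6, 198.0]
ee_rot: [[-0.311, 0.951, -0.001], [0.951, 0.311, -0.0], [-0.0, -0.001, -1.0]]
contact_force: [0.4, 0.8, -0.7]
finger_gap: 41.6
```

```bash
python3 -c "
from h import *
plan((636,-12,200),92.18)"
```

```text
t 0.77 pos [411.6 312.6 198. ] yaw 108.09 F [ 0.4  0.8 -0.7] gap 41.6
slide cm [-37.82  11.25  -0.21] turn 0.2778
```

Emit:
apply_moves --motion '[{"slide": [-3.9,1.1,0],"turn": 0.1,"gripper": 3},{"slide": [-7.8,2.3,0],"turn": 0.2,"gripper": 3},{"slide": [-11.6,3.4,0],"turn": 0.28,"gripper": 3},{"slide": [-15.5,4.6,0],"turn": 0.28,"gripper": 3},{"slide": [-19.3,5.7,0],"turn": 0.28,"gripper": 3},{"slide": [-23,6.8,0],"turn": 0.28,"gripper": 3},{"slide": [-27,8,0],"turn": 0.28,"gripper": 3},{"slide": [-30,8.9,0],"turn": 0.28,"gripper": 3}]'

```text
time_s: 1.43
eef_pos: [592.1, 54.9, 197.9]
ee_rot: [[-0.039, 0.999, 0.001], [0.999, 0.039, -0.001], [-0.001, 0.001, -1.0]]
contact_force: [0.4, 1.8, 1.2]
finger_gap: 30.1
```

```bash
python3 -c "
from h import *
plan((636,-12,60),92.18)"
```

```text
t 1.43 pos [592.1  54.9 197.9] yaw 92.26 F [0.4 1.8 1.2] gap 30.1
slide cm [-6.85  4.11 13.8 ] turn 0.0014
```

Emit:
apply_moves --motion '[{"slide": [-2.5,1.5,0],"turn": 0,"gripper": 3},{"slide": [-5,3,0],"turn": 0,"gripper": 3},{"slide": [-6.8,4.1,0],"turn": 0,"gripper": 3},{"slide": [-6.8,4.1,3.5],"turn": 0,"gripper": 3},{"slide": [-6.8,4.1,7],"turn": 0,"gripper": 3},{"slide": [-6.8,4.1,10.5],"turn": 0,"gripper": 3},{"slide": [-6.8,4.1,13.5],"turn": 0,"gripper": 3},{"slide": [-6.8,4.1,13.5],"turn": 0,"gripper": 3}]'

```text
time_s: 2.1
eef_pos: [628.5, -7.6, 56.3]
ee_rot: [[-0.041, 0.999, -0.014], [0.999, 0.041, 0.003], [0.003, -0.014, -1.0]]
contact_force: [-2.1, -0.1, -0.2]
finger_gap: 30.3
```

```bash
python3 -c "
from h import *
plan((636,-12,11.2),92.18)
grab('side','s1')"
```

```text
t 2.1 pos [628.5  -7.6  56.3] yaw 92.32 F [-2.1 -0.1 -0.2] gap 30.3
slide cm [-0.49  0.8   4.5 ] turn 0.0025
```

View pics/s1.png

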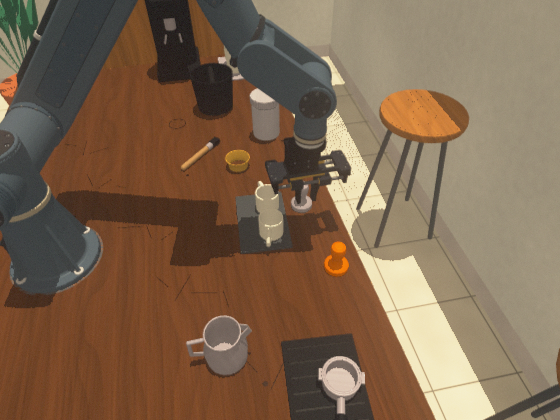

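Emit:
apply_moves --motion '[{"slide": [0,0,0],"turn": 0,"gripper": 3},{"slide": [0,0,0],"turn": 0,"gripper": 3}]'

```text
time_s: 2.32
eef_pos: [636.2, -8.6, 65.4]
ee_rot: [[-0.041, 0.999, 0.004], [0.999, 0.041, -0.001], [-0.001, 0.004, -1.0]]
contact_force: [-0.3, 0.5, 0.4]
finger_gap: 30.0
```

```bash
python3 -c "
from h import *
plan((636,-12,11.2),92.18)"
```

```text
t 2.32 pos [636.2  -8.6  65.4] yaw 92.36 F [-0.3  0.5  0.4] gap 30.0
slide cm [-0.34 -0.05  5.42] turn 0.0031
```

Emit:
apply_moves --motion '[{"slide": [-0.3,0,1],"turn": 0,"gripper": 3},{"slide": [-0.3,0,2],"turn": 0,"gripper": 3},{"slide": [-0.3,0,3],"turn": 0,"gripper": 3},{"slide": [-0.3,0,4],"turn": 0,"gripper": 3},{"slide": [-0.3,0,4.6],"turn": 0,"gripper": 3},{"slide": [-0.3,0,4.6],"turn": 0,"gripper": 3},{"slide": [-0.3,0,4.6],"turn": 0,"gripper": 3},{"slide": [-0.3,0,4.6],"turn": 0,"gripper": 3}]'

```text
time_s: 2.98
eef_pos: [634.7, -11.4, 17.2]
ee_rot: [[-0.041, 0.999, 0.0], [0.999, 0.041, -0.0], [-0.0, 0.0, -1.0]]
contact_force: [-0.2, 1.2, 0.1]
finger_gap: 29.7
```

```bash
python3 -c "
from h import *
plan((635.5,-4,11.2),92.18)"
```

```text
t 2.98 pos [634.7 -11.4  17.2] yaw 92.35 F [-0.2  1.2  0.1] gap 29.7
slide cm [0.73 0.11 0.6 ] turn 0.003
```

Emit:
apply_moves --motion '[{"slide": [0,0.1,0.3],"turn": 0,"gripper": 3},{"slide": [0,0.1,0.6],"turn": 0,"gripper": 3},{"slide": [0.3,0.1,0.6],"turn": 0,"gripper": 3},{"slide": [0.6,0.1,0.6],"turn": 0,"gripper": 3},{"slide": [0.9,0.1,0.6],"turn": 0,"gripper": 3},{"slide": [1.2,0.1,0.6],"turn": 0,"gripper": 3},{"slide": [1.2,0.1,0.6],"turn": 0,"gripper": 3},{"slide": [1.2,0.1,0.6],"turn": 0,"gripper": 3}]'

```text
time_s: 3.65
eef_pos: [635.0, 1.1, 11.4]
ee_rot: [[-0.042, 0.999, 0.0], [0.999, 0.042, -0.0], [-0.0, 0.0, -1.0]]
contact_force: [0.8, 0.2, 0.2]
finger_gap: 30.1
```

```bash
python3 -c "
from h import *
plan((629,148,11.2),92.18)
p,d=grab('side','s2'); cv2.imwrite('pics/s2c.png',cv2.resize(p[120:280,220:370,::-1],None,fx=3.7,fy=3.7))"
```

```text
t 3.65 pos [635.    1.1  11.4] yaw 92.39 F [0.8 0.2 0.2] gap 30.1
slide cm [1.47e+01 1.00e-02 2.00e-02] turn 0.0036
```

View pics/s2c.png

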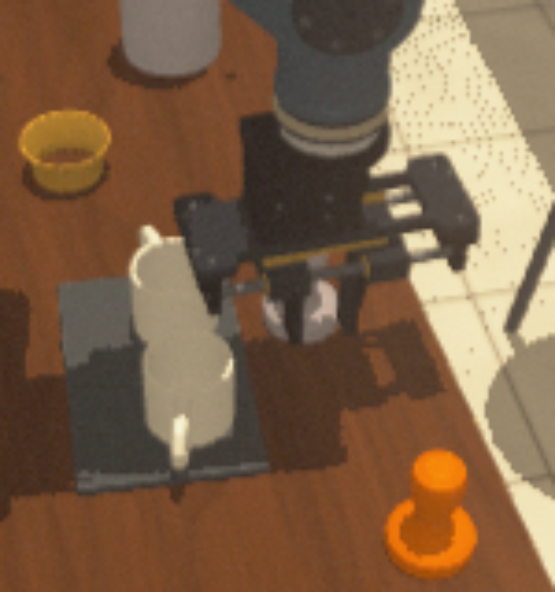

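Emit:
apply_moves --motion '[{"slide": [0.3,0,0],"turn": 0,"gripper": 3},{"slide": [0.6,0,0],"turn": 0,"gripper": 3},{"slide": [0.9,0,0],"turn": 0,"gripper": 3},{"slide": [1.2,0,0],"turn": 0,"gripper": 3},{"slide": [1.5,0,0],"turn": 0,"gripper": 3},{"slide": [1.8,0,0],"turn": 0,"gripper": 3},{"slide": [2.1,0,0],"turn": 0,"gripper": 3},{"slide": [2.4,0,0],"turn": 0,"gripper": 3}]'

```text
time_s: 4.37
eef_pos: [633.9, 25.0, 11.3]
ee_rot: [[-0.041, 0.999, -0.0], [0.999, 0.041, -0.0], [-0.0, -0.0, -1.0]]
contact_force: [-0.0, -0.4, -0.3]
finger_gap: 30.1
```

```bash
python3 -c "
from h import *
plan((629,148,11.2),92.18)
p,d=grab('side','s3'); cv2.imwrite('pics/s3c.png',cv2.resize(p[120:280,220:370,::-1],None,fx=3.7,fy=3.7))"
```

```text
t 4.37 pos [633.9  25.   11.3] yaw 92.36 F [-0.  -0.4 -0.3] gap 30.1
slide cm [1.231e+01 1.000e-02 1.000e-02] turn 0.0031
```

View pics/s3c.png

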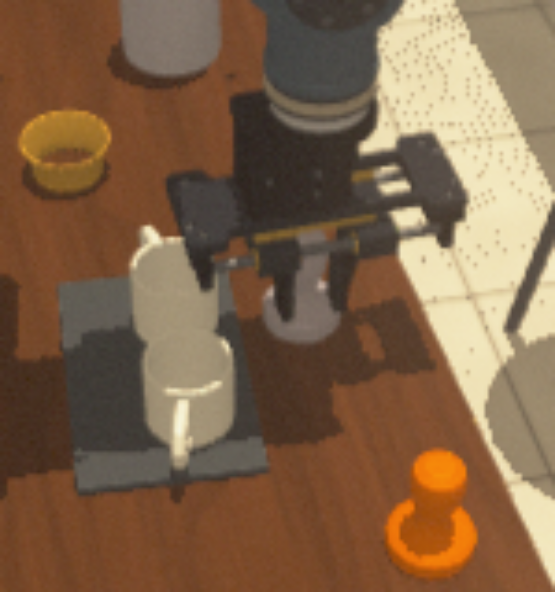

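```bash
python3 -c "
from h import *
p,d=grab('side','s4'); cv2.imwrite('pics/s4c.png',cv2.resize(p[170:225,275:335,::-1],None,fx=10,fy=10,interpolation=cv2.INTER_CUBIC))
print(proj('side',[[634-22.5,25-9.5,11.3],[634+22.5,25-9.5,11.3],[634,51-29,0],[634,51-29,13]]).round(1))
P=cloud('side',d)
for v in range(200,214): print(v,P[v,300].round(1), P[v,296].round(1))
plan((629,148,11.2),92.18)"
```

```text
[[295.7 212.5]
 [312.1 210. ]
 [303.2 212.4]
 [303.4 209.1]]
200 [629.   42.   28.8] [611.4  15.6  57.9]
201 [629.1  42.4  24.7] [611.6  16.1  53.8]
202 [629.4  42.9  20.3] [611.5  15.3  50.9]
203 [628.2  38.   21.5] [611.5  15.   47.6]
204 [627.   32.9  23. ] [611.4  14.6  44.2]
205 [627.4  34.   18. ] [612.2  17.4  37.6]
206 [626.4  29.8  18.6] [611.3  13.6  37.8]
207 [625.5  26.2  18.5] [616.1  32.8  13.9]
208 [625.8  27.   13.8] [615.7  30.8  12.1]
209 [625.5  25.2  11.8] [615.6  29.9   9.2]
210 [625.4  24.5   8.7] [615.6  29.6   5.6]
211 [625.3  23.8   5.6] [6.16e+02 3.09e+01 4.00e-01]
212 [6.257e+02 2.520e+01 1.000e-01] [615.   26.8   0.8]
213 [624.7  20.8   0.9] [6.142e+02 2.340e+01 6.000e-01]
t 4.47 pos [633.8  25.3  11.3] yaw 92.38 F [-0.4 -0.  -0.2] gap 30.1
slide cm [1.228e+01 3.000e-02 1.000e-02] turn 0.0035
```

View pics/s4c.png

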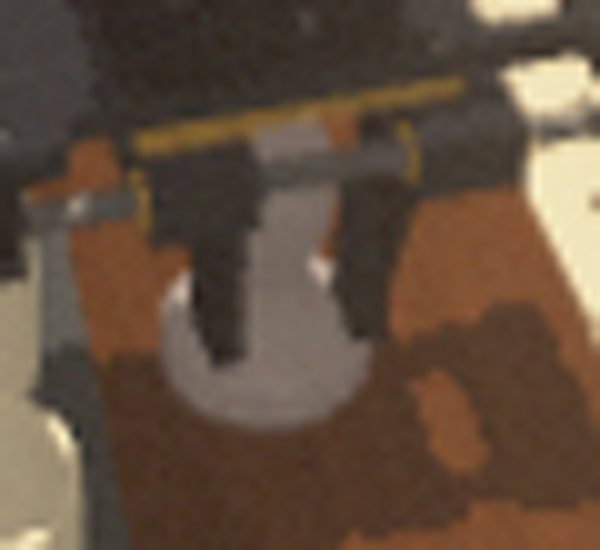

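```bash
python3 -c "
from h import *
for tag,n in (('s4','side'),('s1','side')):
    p=np.load(tag+'_p.npy');P=cloud(n,np.load(tag+'_d.npy'))
    m=(p.max(-1)<75); 
    for v in range(150,214,3):
        r=[ (u,)+tuple(P[v,u].round(0).astype(int)) for u in range(286,318,4) if m[v,u] and P[v,u,2]>5]
        print(tag,v,r)
"
```

```text
s4 150 [(286, np.int64(590), np.int64(39), np.int64(205)), (290, np.int64(597), np.int64(26), np.int64(214))]
s4 153 [(286, np.int64(588), np.int64(29), np.int64(204)), (290, np.int64(601), np.int64(44), np.int64(191)), (294, np.int64(603), np.int64(12), np.int64(215))]
s4 156 [(286, np.int64(586), np.int64(19), np.int64(204)), (290, np.int64(595), np.int64(16), np.int64(204)), (294, np.int64(602), np.int64(8), np.int64(210)), (298, np.int64(609), np.int64(-1), np.int64(215)), (302, np.int64(619), np.int64(-1), np.int64(213)), (306, np.int64(627), np.int64(-5), np.int64(215)), (310, np.int64(636), np.int64(-7), np.int64(216)), (314, np.int64(645), np.int64(-9), np.int64(215))]
s4 159 [(286, np.int64(584), np.int64(11), np.int64(201)), (290, np.int64(592), np.int64(3), np.int64(207)), (294, np.int64(601), np.int64(1), np.int64(206)), (298, np.int64(610), np.int64(-1), np.int64(206)), (302, np.int64(617), np.int64(-8), np.int64(210)), (306, np.int64(626), np.int64(-9), np.int64(210)), (310, np.int64(635), np.int64(-10), np.int64(209)), (314, np.int64(645), np.int64(-10), np.int64(208))
[... 8449 characters left out ...]
)), (314, np.int64(648), np.int64(-15), np.int64(128))]
s1 189 [(294, np.int64(591), np.int64(-47), np.int64(158)), (298, np.int64(607), np.int64(-21), np.int64(131)), (314, np.int64(648), np.int64(-16), np.int64(119))]
s1 192 [(298, np.int64(608), np.int64(-18), np.int64(118)), (314, np.int64(648), np.int64(-17), np.int64(110))]
s1 195 [(298, np.int64(608), np.int64(-19), np.int64(109)), (310, np.int64(644), np.int64(0), np.int64(84)), (314, np.int64(649), np.int64(-17), np.int64(99))]
s1 198 [(298, np.int64(608), np.int64(-17), np.int64(97)), (314, np.int64(649), np.int64(-17), np.int64(89))]
s1 201 [(298, np.int64(608), np.int64(-18), np.int64(87))]
s1 204 []
s1 207 []
s1 210 []
s1 213 []
```

The arm reported z = 11 mm, but the side view shows the fingertips ending about 25 mm higher (row 206 instead of 212) and passing over the tamper base. The tamper hasn't moved. I'll back off and find the true height of the tips.

Emit:
apply_moves --motion '[{"slide": [-0.6,0,0],"turn": 0,"gripper": 3},{"slide": [-1.2,0,0],"turn": 0,"gripper": 3},{"slide": [-1.8,0,0],"turn": 0,"gripper": 3},{"slide": [-2.4,0,0],"turn": 0,"gripper": 3},{"slide": [-3.0,0,0],"turn": 0,"gripper": 3},{"slide": [-3.7,0,0],"turn": 0,"gripper": 3},{"slide": [-3.7,0,0],"turn": 0,"gripper": 3},{"slide": [-3.7,0,0],"turn": 0,"gripper": 3}]'

```text
time_s: 5.13
eef_pos: [635.5, -13.0, 11.3]
ee_rot: [[-0.04, 0.999, 0.0], [0.999, 0.04, 0.0], [0.0, 0.0, -1.0]]
contact_force: [-0.2, -0.8, 0.9]
finger_gap: 30.1
```

```bash
python3 -c "
from h import *
plan((635.5,-12,6),92.18)
p,d=grab('side','s5'); P=cloud('side',d)
cv2.imwrite('pics/s5c.png',cv2.resize(p[175:235,275:335,::-1],None,fx=10,fy=10,interpolation=cv2.INTER_CUBIC))
pos=robot.read_state()['eef_pos']
print('expected tip px',proj('side',[pos+[-20,-9.5,0],pos+[20,-9.5,0]]).round(1))
q,d=grab('top','t5')
"
```

```text
t 5.13 pos [635.5 -13.   11.3] yaw 92.28 F [-0.2 -0.8  0.9] gap 30.1
slide cm [0.1  0.   0.53] turn 0.0017
expected tip px [[300.4 222.5]
 [315.3 220.2]]
```

View pics/s5c.png

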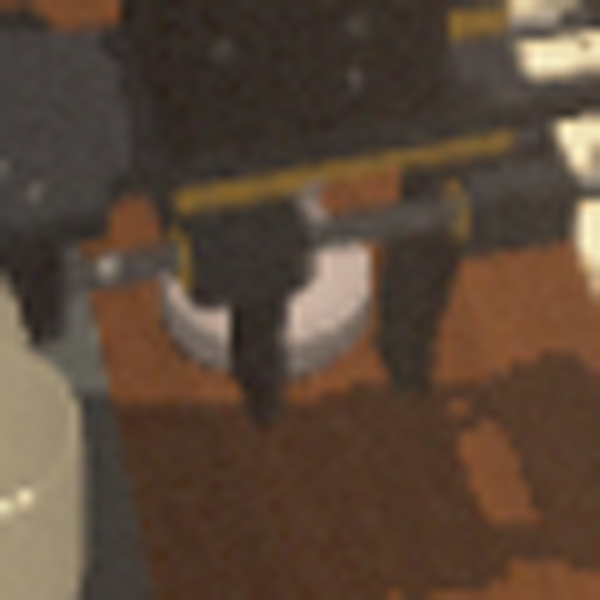

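```bash
python3 -c "
from h import *
for z in (11,15,20,25,30,35): print(z,proj('side',[[616,-13,z],[655,-13,z],[616,-22.5,z]]).round(1).tolist())
P=cloud('side',np.load('s5_d.npy'))
for v in range(208,222): print(v,P[v,301].round(0))
"
```

```text
11 [[299.8, 220.0], [314.3, 217.8], [300.7, 222.6]]
15 [[299.9, 219.0], [314.3, 216.7], [300.7, 221.6]]
20 [[299.9, 217.7], [314.4, 215.4], [300.7, 220.3]]
25 [[300.0, 216.4], [314.5, 214.1], [300.8, 219.0]]
30 [[300.0, 215.0], [314.6, 212.8], [300.8, 217.7]]
35 [[300.0, 213.7], [314.7, 211.5], [300.9, 216.4]]
208 [615. -25.  69.]
209 [615. -23.  63.]
210 [615. -27.  63.]
211 [615. -25.  58.]
212 [615. -25.  54.]
213 [616. -23.  49.]
214 [616. -24.  45.]
215 [615. -26.  44.]
216 [616. -24.  38.]
217 [624.   8.  -1.]
218 [624.   4.  -1.]
219 [623.   2.  -2.]
220 [622.  -4.  -0.]
221 [621.  -8.   1.]
```

Emit:
apply_moves --motion '[{"slide": [0,0,0.2],"turn": 0,"gripper": 3},{"slide": [0,0,0.4],"turn": 0,"gripper": 3},{"slide": [0,0,0.6],"turn": 0,"gripper": 3},{"slide": [0,0,0.8],"turn": 0,"gripper": 3},{"slide": [0,0,0.8],"turn": 0,"gripper": 3},{"slide": [0,0,0.8],"turn": 0,"gripper": 3}]'

```text
time_s: 5.73
eef_pos: [635.3, -12.1, 2.9]
ee_rot: [[-0.041, 0.999, -0.001], [0.999, 0.041, 0.0], [0.0, -0.001, -1.0]]
contact_force: [0.6, -0.0, 0.6]
finger_gap: 30.0
```

```bash
python3 -c "
from h import *
plan((635.5,-12,6),92.18)
p,d=grab('side','s6'); P=cloud('side',d)
cv2.imwrite('pics/s6c.png',cv2.resize(p[175:235,275:335,::-1],None,fx=10,fy=10,interpolation=cv2.INTER_CUBIC))
for v in range(211,223): print(v,P[v,301].round(0))
"
```

```text
t 5.73 pos [635.3 -12.1   2.9] yaw 92.36 F [ 0.6 -0.   0.6] gap 30.0
slide cm [ 0.01  0.02 -0.31] turn 0.0032
211 [615. -24.  56.]
212 [615. -26.  55.]
213 [616. -24.  49.]
214 [615. -25.  47.]
215 [616. -22.  40.]
216 [616. -24.  38.]
217 [616. -23.  33.]
218 [616. -22.  28.]
219 [623.  -0.  -0.]
220 [622.  -3.  -1.]
221 [620.  -9.   2.]
222 [620. -12.   1.]
```

View pics/s6c.png

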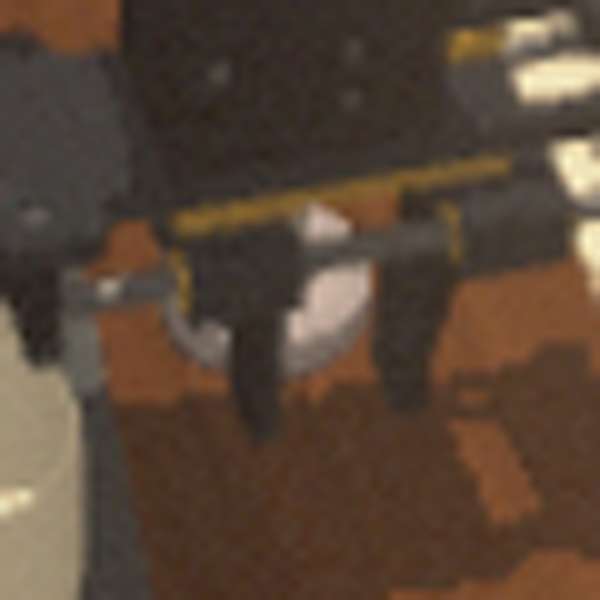

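Emit:
apply_moves --motion '[{"slide": [0,0,0.2],"turn": 0,"gripper": 3},{"slide": [0,0,0.4],"turn": 0,"gripper": 3},{"slide": [0,0,0.6],"turn": 0,"gripper": 3},{"slide": [0,0,0.8],"turn": 0,"gripper": 3},{"slide": [0,0,1.0],"turn": 0,"gripper": 3},{"slide": [0,0,1.0],"turn": 0,"gripper": 3},{"slide": [0,0,1.0],"turn": 0,"gripper": 3}]'

```text
time_s: 6.37
eef_pos: [635.3, -12.3, -7.0]
ee_rot: [[-0.041, 0.999, -0.0], [0.999, 0.041, 0.0], [0.0, -0.0, -1.0]]
contact_force: [-0.1, -0.0, 0.2]
finger_gap: 29.9
```

```bash
python3 -c "
from h import *
plan((635.5,-12,6),92.18)
p,d=grab('side','s7'); P=cloud('side',d)
cv2.imwrite('pics/s7c.png',cv2.resize(p[175:235,275:335,::-1],None,fx=10,fy=10,interpolation=cv2.INTER_CUBIC))
for v in range(216,226): print(v,P[v,301].round(0))
"
```

```text
t 6.37 pos [635.3 -12.3  -7. ] yaw 92.35 F [-0.1 -0.   0.2] gap 29.9
slide cm [ 0.03  0.02 -1.3 ] turn 0.0029
216 [616. -23.  37.]
217 [616. -24.  34.]
218 [617. -21.  27.]
219 [616. -24.  27.]
220 [617. -21.  20.]
221 [620.  -9.   2.]
222 [620. -11.   0.]
223 [619. -14.   0.]
224 [619. -15.  -3.]
225 [618. -21.  -0.]
```

View pics/s7c.png

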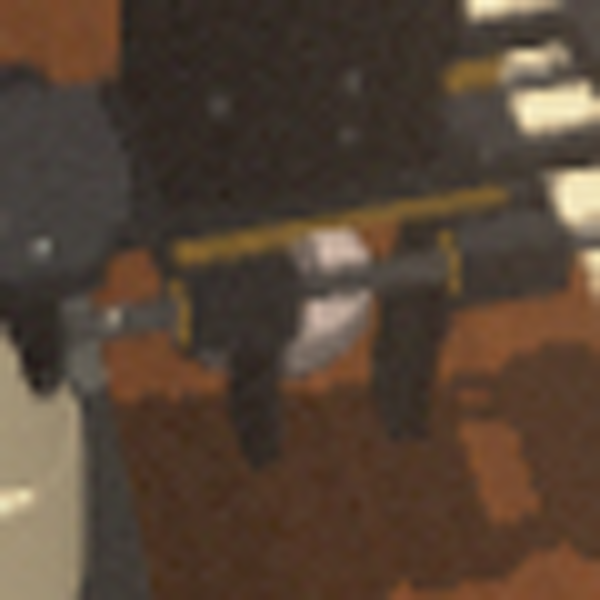

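Emit:
apply_moves --motion '[{"slide": [0,0,0.3],"turn": 0,"gripper": 3},{"slide": [0,0,0.6],"turn": 0,"gripper": 3},{"slide": [0,0,0.9],"turn": 0,"gripper": 3},{"slide": [0,0,1.1],"turn": 0,"gripper": 3},{"slide": [0,0,1.2],"turn": 0,"gripper": 3},{"slide": [0,0,1.3],"turn": 0,"gripper": 3},{"slide": [0,0,1.3],"turn": 0,"gripper": 3}]'

```text
time_s: 7.0
eef_pos: [635.3, -12.3, -20.0]
ee_rot: [[-0.041, 0.999, -0.0], [0.999, 0.041, 0.0], [0.0, -0.0, -1.0]]
contact_force: [-0.3, -0.3, 0.1]
finger_gap: 29.8
```

Emit:
apply_moves --motion '[{"slide": [0,0,0.1],"turn": 0,"gripper": 3},{"slide": [0,0,0.1],"turn": 0,"gripper": 3},{"slide": [0,0,0.2],"turn": 0,"gripper": 3},{"slide": [0,0,0.2],"turn": 0,"gripper": 3}]'

```text
time_s: 7.33
eef_pos: [635.4, -12.3, -21.8]
ee_rot: [[-0.041, 0.999, -0.0], [0.999, 0.041, 0.0], [0.0, -0.0, -1.0]]
contact_force: [-0.5, -0.5, 0.2]
finger_gap: 29.7
```

Emit:
apply_moves --motion '[{"slide": [0,0,0.1],"turn": 0,"gripper": 3},{"slide": [0,0,0.1],"turn": 0,"gripper": 3},{"slide": [0,0,0.1],"turn": 0,"gripper": 3}]'

```text
time_s: 7.58
eef_pos: [635.4, -12.3, -22.8]
ee_rot: [[-0.041, 0.999, -0.0], [0.999, 0.041, 0.0], [0.0, -0.0, -1.0]]
contact_force: [0.2, 0.0, 0.4]
finger_gap: 29.7
```

Emit:
apply_moves --motion '[{"slide": [0,0,0.1],"turn": 0,"gripper": 3},{"slide": [0,0,0.1],"turn": 0,"gripper": 3},{"slide": [0,0,0.1],"turn": 0,"gripper": 3}]'

```text
time_s: 7.83
eef_pos: [635.5, -12.3, -23.8]
ee_rot: [[-0.041, 0.999, -0.0], [0.999, 0.041, 0.0], [0.0, -0.0, -1.0]]
contact_force: [-0.0, 0.1, -0.9]
finger_gap: 30.1
```

Emit:
apply_moves --motion '[{"slide": [0,0,0.1],"turn": 0,"gripper": 3},{"slide": [0,0,0.1],"turn": 0,"gripper": 3},{"slide": [0,0,0.1],"turn": 0,"gripper": 3}]'

```text
time_s: 8.08
eef_pos: [635.5, -12.3, -23.9]
ee_rot: [[-0.041, 0.999, 0.0], [0.999, 0.041, -0.0], [-0.0, 0.0, -1.0]]
contact_force: [-2.1, 0.7, 5.2]
finger_gap: 29.8
```

Emit:
apply_moves --motion '[{"slide": [0,0,-0.4],"turn": 0,"gripper": 3},{"slide": [0,0,-0.8],"turn": 0,"gripper": 3},{"slide": [0,0,-1.2],"turn": 0,"gripper": 3},{"slide": [0.4,0,-1.2],"turn": 0,"gripper": 3},{"slide": [0.8,0,-1.2],"turn": 0,"gripper": 3},{"slide": [1.2,0,-1.2],"turn": 0,"gripper": 3},{"slide": [1.6,0,-1.2],"turn": 0,"gripper": 3},{"slide": [1.6,0,-1.2],"turn": 0,"gripper": 3}]'

```text
time_s: 8.75
eef_pos: [634.3, 4.9, -13.1]
ee_rot: [[-0.042, 0.999, -0.001], [0.999, 0.042, 0.0], [0.0, -0.001, -1.0]]
contact_force: [0.2, 0.3, 0.1]
finger_gap: 30.0
```

Emit:
apply_moves --motion '[{"slide": [0.3,0,0],"turn": 0,"gripper": 3},{"slide": [0.6,0,0],"turn": 0,"gripper": 3},{"slide": [0.9,0,0],"turn": 0,"gripper": 3},{"slide": [1.2,0,0],"turn": 0,"gripper": 3},{"slide": [1.5,0,0],"turn": 0,"gripper": 3},{"slide": [1.8,0,0],"turn": 0,"gripper": 3},{"slide": [2.1,0,0],"turn": 0,"gripper": 3},{"slide": [2.4,0,0],"turn": 0,"gripper": 3}]'

```text
time_s: 9.42
eef_pos: [634.0, 27.6, -12.7]
ee_rot: [[-0.041, 0.999, 0.0], [0.999, 0.041, -0.0], [-0.0, 0.0, -1.0]]
contact_force: [0.9, -2.3, -0.3]
finger_gap: 30.1
```

```bash
python3 -c "
from h import *
plan((629,148,-13),92.18)
p,d=grab('side','s8'); cv2.imwrite('pics/s8c.png',cv2.resize(p[120:280,220:370,::-1],None,fx=3.7,fy=3.7))"
```

```text
t 9.42 pos [634.   27.6 -12.7] yaw 92.36 F [ 0.9 -2.3 -0.3] gap 30.1
slide cm [12.05 -0.    0.02] turn 0.0031
```

View pics/s8c.png

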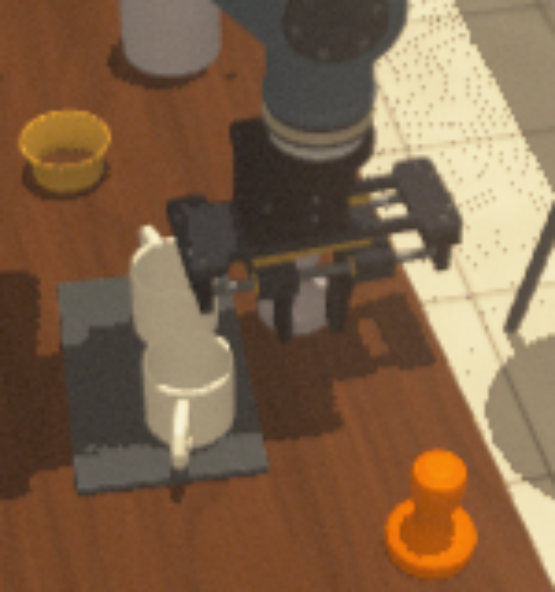

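Emit:
apply_moves --motion '[{"slide": [0.35,0,0],"turn": 0,"gripper": 3},{"slide": [0.7,0,0],"turn": 0,"gripper": 3},{"slide": [1.05,0,0],"turn": 0,"gripper": 3},{"slide": [1.4,0,0],"turn": 0,"gripper": 3},{"slide": [1.75,0,0],"turn": 0,"gripper": 3},{"slide": [2.1,0,0],"turn": 0,"gripper": 3},{"slide": [2.45,0,0],"turn": 0,"gripper": 3},{"slide": [2.8,0,0],"turn": 0,"gripper": 3}]'

```text
time_s: 10.13
eef_pos: [632.6, 56.0, -12.7]
ee_rot: [[-0.041, 0.999, -0.0], [0.999, 0.041, -0.0], [-0.0, -0.0, -1.0]]
contact_force: [-0.4, -3.3, 0.1]
finger_gap: 30.4
```

```bash
python3 -c "
from h import *
plan((629,148,-13),92.18)
p,d=grab('side','s9'); cv2.imwrite('pics/s9c.png',cv2.resize(p[120:280,220:370,::-1],None,fx=3.7,fy=3.7))"
```

```text
t 10.13 pos [632.6  56.  -12.7] yaw 92.35 F [-0.4 -3.3  0.1] gap 30.4
slide cm [9.2  0.02 0.03] turn 0.0031
```

View pics/s9c.png

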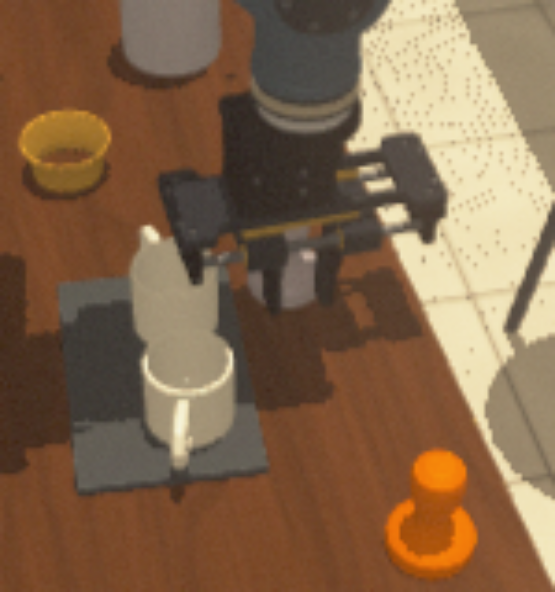

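The tamper is now sliding upright in the nest between the fingers. I'll keep pushing.

Emit:
apply_moves --motion '[{"slide": [0.4,0,0],"turn": 0,"gripper": 3},{"slide": [0.8,0,0],"turn": 0,"gripper": 3},{"slide": [1.2,0,0],"turn": 0,"gripper": 3},{"slide": [1.6,0,0],"turn": 0,"gripper": 3},{"slide": [2,0,0],"turn": 0,"gripper": 3},{"slide": [2.4,0,0],"turn": 0,"gripper": 3},{"slide": [2.8,0,0],"turn": 0,"gripper": 3},{"slide": [3.2,0,0],"turn": 0,"gripper": 3}]'

```text
time_s: 10.85
eef_pos: [631.3, 88.1, -12.8]
ee_rot: [[-0.041, 0.999, -0.0], [0.999, 0.041, -0.0], [-0.0, -0.0, -1.0]]
contact_force: [0.3, -1.6, 0.2]
finger_gap: 30.1
```

Emit:
apply_moves --motion '[{"slide": [0.4,0,0],"turn": 0,"gripper": 3},{"slide": [0.8,0,0],"turn": 0,"gripper": 3},{"slide": [1.2,0,0],"turn": 0,"gripper": 3},{"slide": [1.6,0,0],"turn": 0,"gripper": 3},{"slide": [2,0,0],"turn": 0,"gripper": 3},{"slide": [2.4,0,0],"turn": 0,"gripper": 3},{"slide": [2.8,0,0],"turn": 0,"gripper": 3},{"slide": [3.2,0,0],"turn": 0,"gripper": 3}]'

```text
time_s: 11.52
eef_pos: [630.0, 120.0, -12.7]
ee_rot: [[-0.041, 0.999, -0.0], [0.999, 0.041, -0.0], [-0.0, -0.0, -1.0]]
contact_force: [0.1, -2.5, 0.4]
finger_gap: 30.3
```

Emit:
apply_moves --motion '[{"slide": [0.4,0,0],"turn": 0,"gripper": 3},{"slide": [0.8,0,0],"turn": 0,"gripper": 3},{"slide": [1.2,0,0],"turn": 0,"gripper": 3},{"slide": [1.6,0,0],"turn": 0,"gripper": 3},{"slide": [2,0,0],"turn": 0,"gripper": 3},{"slide": [2.3,0,0],"turn": 0,"gripper": 3},{"slide": [2.5,0,0],"turn": 0,"gripper": 3},{"slide": [2.6,0,0],"turn": 0,"gripper": 3}]'

```text
time_s: 12.18
eef_pos: [628.9, 146.0, -12.8]
ee_rot: [[-0.041, 0.999, -0.0], [0.999, 0.041, -0.0], [-0.0, -0.0, -1.0]]
contact_force: [0.1, -1.9, -0.3]
finger_gap: 30.1
```

```bash
python3 -c "
from h import *
plan((629,148,-13),92.18)
p,d=grab('side','s10'); cv2.imwrite('pics/s10c.png',cv2.resize(p[120:280,220:370,::-1],None,fx=3.7,fy=3.7))"
```

```text
t 12.18 pos [628.9 146.  -12.8] yaw 92.37 F [ 0.1 -1.9 -0.3] gap 30.1
slide cm [0.2  0.02 0.02] turn 0.0033
```

View pics/s10c.png

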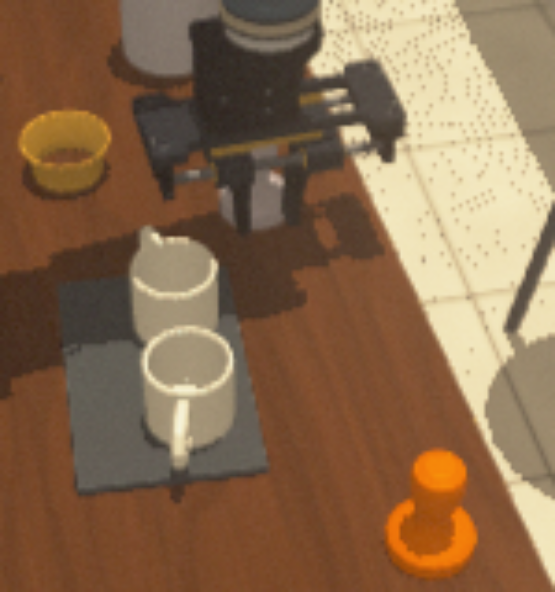

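Emit:
apply_moves --motion '[{"slide": [-1.0,0,0],"turn": 0,"gripper": 3},{"slide": [-2.5,0,0],"turn": 0,"gripper": 3},{"slide": [-3,0,-2],"turn": 0,"gripper": 3},{"slide": [-3,0,-5],"turn": 0,"gripper": 3},{"slide": [-3,0,-8],"turn": 0,"gripper": 3},{"slide": [-3,0,-11],"turn": 0,"gripper": 3},{"slide": [-3,0,-12],"turn": 0,"gripper": 3},{"slide": [-3,0,-12],"turn": 0,"gripper": 3}]'

```text
time_s: 12.9
eef_pos: [632.9, 114.5, 110.7]
ee_rot: [[-0.04, 0.999, 0.007], [0.999, 0.04, 0.0], [-0.0, 0.007, -1.0]]
contact_force: [0.6, 0.2, -0.4]
finger_gap: 30.0
```

```bash
python3 -c "
from h import *
plan((425,18,100),-3)"
```

```text
t 12.9 pos [632.9 114.5 110.7] yaw 92.28 F [ 0.6  0.2 -0.4] gap 30.0
slide cm [ -8.82 -21.16   0.91] turn 1.6629
```

Emit:
apply_moves --motion '[{"slide": [-1.1,-2.6,0],"turn": 0.11,"gripper": 8.7},{"slide": [-2.2,-5.2,0],"turn": 0.22,"gripper": 8.7},{"slide": [-3.3,-7.8,0],"turn": 0.33,"gripper": 8.7},{"slide": [-4.4,-10.4,0],"turn": 0.44,"gripper": 8.7},{"slide": [-5.5,-13,0],"turn": 0.55,"gripper": 8.7},{"slide": [-6.6,-15.6,0],"turn": 0.66,"gripper": 8.7},{"slide": [-7.7,-18.2,0],"turn": 0.77,"gripper": 8.7},{"slide": [-8.8,-21,0],"turn": 0.88,"gripper": 8.7}]'

```text
time_s: 13.57
eef_pos: [421.8, 18.5, 105.9]
ee_rot: [[0.748, 0.664, -0.002], [0.664, -0.748, 0.001], [-0.001, -0.002, -1.0]]
contact_force: [0.5, -0.4, 0.1]
finger_gap: 74.9
```

```bash
python3 -c "
from h import *
plan((425,18,80),-3)"
```

```text
t 13.57 pos [421.8  18.5 105.9] yaw 41.61 F [ 0.5 -0.4  0.1] gap 74.9
slide cm [0.21 0.26 2.59] turn 0.7785
```

Emit:
apply_moves --motion '[{"slide": [0,0,0.5],"turn": 0.11,"gripper": 8.7},{"slide": [0,0,1],"turn": 0.22,"gripper": 8.7},{"slide": [0,0,1.5],"turn": 0.33,"gripper": 8.7},{"slide": [0,0,2],"turn": 0.44,"gripper": 8.7},{"slide": [0,0,2.6],"turn": 0.55,"gripper": 8.7},{"slide": [0,0,2.6],"turn": 0.66,"gripper": 8.7},{"slide": [0,0,2.6],"turn": 0.77,"gripper": 8.7},{"slide": [0,0,2.6],"turn": 0.78,"gripper": 8.7}]'

```text
time_s: 14.23
eef_pos: [422.5, 19.0, 79.8]
ee_rot: [[0.999, -0.051, -0.004], [-0.051, -0.999, 0.001], [-0.004, -0.001, -1.0]]
contact_force: [-0.1, 0.5, -0.2]
finger_gap: 87.1
```

Emit:
apply_moves --motion '[{"slide": [0,0,2.5],"turn": 0,"gripper": 8.7},{"slide": [0,0,5],"turn": 0,"gripper": 8.7},{"slide": [0,0,6.5],"turn": 0,"gripper": 8.7},{"slide": [0,0,6.5],"turn": 0,"gripper": 8.7},{"slide": [0,0,6.5],"turn": 0,"gripper": 8.7},{"slide": [0,0,6.5],"turn": 0,"gripper": 8.7}]'

```text
time_s: 14.73
eef_pos: [423.8, 19.0, 16.4]
ee_rot: [[0.999, -0.047, -0.0], [-0.047, -0.999, 0.0], [-0.0, -0.0, -1.0]]
contact_force: [-0.5, -0.3, 0.0]
finger_gap: 86.9
```

```bash
python3 -c "
from h import *
plan((425,18,-21.5),-3)
p,d=grab('side','s11');q,d=grab('top','t11');  cv2.imwrite('pics/s11c.png',cv2.resize(p[130:280,190:340,::-1],None,fx=3.8,fy=3.8)); cv2.imwrite('pics/t11c.png',cv2.resize(q[130:290,190:350,::-1],None,fx=3.7,fy=3.7))"
```

```text
t 14.73 pos [423.8  19.   16.4] yaw -2.71 F [-0.5 -0.3  0. ] gap 86.9
slide cm [0.12 0.09 3.79] turn 0.005
```

View pics/s11c.png

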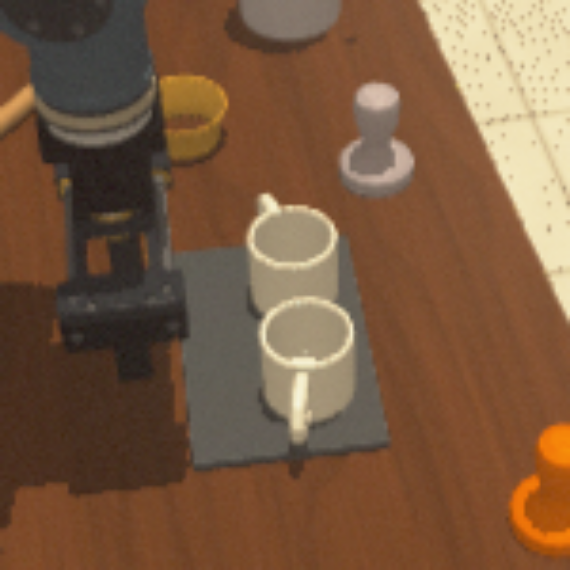

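View pics/t11c.png

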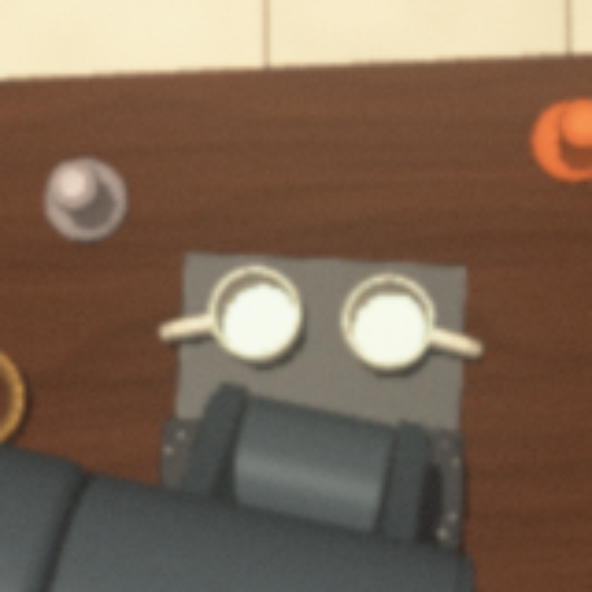

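Emit:
apply_moves --motion '[{"slide": [0,0,1.2],"turn": 0,"gripper": 8.7},{"slide": [0,0,2.4],"turn": 0,"gripper": 8.7},{"slide": [0,0,3.2],"turn": 0,"gripper": 8.7},{"slide": [0,0,3.7],"turn": 0,"gripper": 8.7},{"slide": [0,0,3.7],"turn": 0,"gripper": 8.7},{"slide": [0.3,0,3.7],"turn": 0,"gripper": 8.7},{"slide": [0.6,0,3.7],"turn": 0,"gripper": 8.7},{"slide": [0.9,0,3.7],"turn": 0,"gripper": 8.7}]'

```text
time_s: 15.5
eef_pos: [433.9, 18.5, -20.3]
ee_rot: [[0.999, -0.048, 0.001], [-0.048, -0.999, -0.0], [0.001, 0.0, -1.0]]
contact_force: [-1.1, 0.8, 0.3]
finger_gap: 87.0
```

```bash
python3 -c "
from h import *
plan((445,18,-21.5),-3)
p,d=grab('side','s12');  cv2.imwrite('pics/s12c.png',cv2.resize(p[170:280,190:300,::-1],None,fx=5.3,fy=5.3))
pos=robot.read_state()['eef_pos']
print(proj('side',[pos+[9.5,-58,23.8],pos+[-9.5,-58,23.8]]))"
```

```text
t 15.5 pos [433.9  18.5 -20.3] yaw -2.76 F [-1.1  0.8  0.3] gap 87.0
slide cm [ 1.11 -0.    0.12] turn 0.0042
[[236.32115621 239.78342707]
 [228.87620306 240.95715036]]
```

View pics/s12c.png

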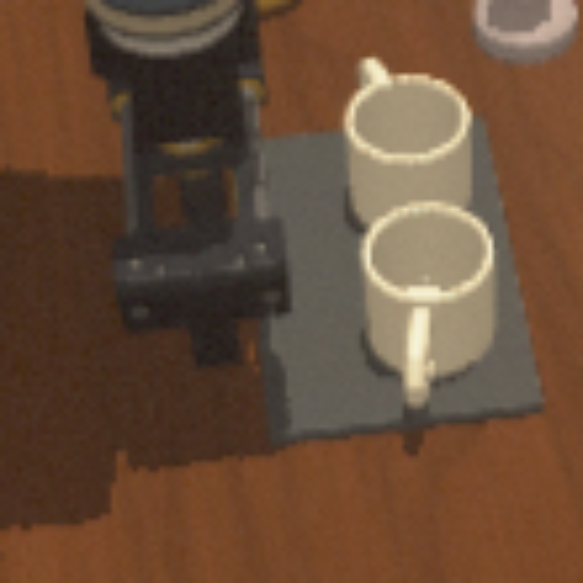

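Emit:
apply_moves --motion '[{"slide": [0,0,0.1],"turn": 0,"gripper": 8.7},{"slide": [0,0,0.2],"turn": 0,"gripper": 8.7},{"slide": [0,0,0.3],"turn": 0,"gripper": 8.7},{"slide": [0,0,0.3],"turn": 0,"gripper": 8.7},{"slide": [0,0,0.3],"turn": 0,"gripper": 8.7}]'

```text
time_s: 15.97
eef_pos: [432.8, 18.7, -23.8]
ee_rot: [[0.999, -0.048, -0.0], [-0.048, -0.999, 0.0], [-0.0, -0.0, -1.0]]
contact_force: [0.2, -0.5, 0.9]
finger_gap: 87.1
```

Emit:
apply_moves --motion '[{"slide": [0,0,0.1],"turn": 0,"gripper": 8.7},{"slide": [0,0,0.2],"turn": 0,"gripper": 8.7},{"slide": [0,0,0.2],"turn": 0,"gripper": 8.7}]'

```text
time_s: 16.22
eef_pos: [432.9, 18.7, -24.0]
ee_rot: [[0.999, -0.048, 0.001], [-0.048, -0.999, -0.0], [0.001, 0.0, -1.0]]
contact_force: [-1.3, -1.0, 21.0]
finger_gap: 86.7
```

Emit:
apply_moves --motion '[{"slide": [0,0,-0.2],"turn": 0,"gripper": 8.7},{"slide": [0,0,-0.4],"turn": 0,"gripper": 8.7},{"slide": [0.2,0,-0.45],"turn": 0,"gripper": 8.7},{"slide": [0.4,0,-0.45],"turn": 0,"gripper": 8.7},{"slide": [0.6,0,-0.45],"turn": 0,"gripper": 8.7},{"slide": [0.8,0,-0.45],"turn": 0,"gripper": 8.7},{"slide": [0.9,0,-0.45],"turn": 0,"gripper": 8.7},{"slide": [1,0,-0.45],"turn": 0,"gripper": 8.7}]'

```text
time_s: 16.88
eef_pos: [443.0, 18.2, -21.5]
ee_rot: [[0.999, -0.048, -0.001], [-0.048, -0.999, 0.0], [-0.001, -0.0, -1.0]]
contact_force: [-1.6, -0.2, -0.2]
finger_gap: 87.0
```

Emit:
apply_moves --motion '[{"slide": [0.1,0,0],"turn": 0,"gripper": 8.7},{"slide": [0.2,0,0],"turn": 0,"gripper": 8.7},{"slide": [0.3,0,0],"turn": 0,"gripper": 8.7},{"slide": [0.4,0,0],"turn": 0,"gripper": 8.7},{"slide": [0.5,0,0],"turn": 0,"gripper": 8.7},{"slide": [0.6,0,0],"turn": 0,"gripper": 8.7}]'

```text
time_s: 17.38
eef_pos: [447.9, 18.2, -21.4]
ee_rot: [[0.999, -0.048, -0.002], [-0.048, -0.999, 0.0], [-0.002, -0.0, -1.0]]
contact_force: [-3.6, 0.3, -0.7]
finger_gap: 87.3
```

```bash
python3 -c "
from h import *
plan((445,18,-21.5),-3)
p,d=grab('side','s13');  cv2.imwrite('pics/s13c.png',cv2.resize(p[170:280,190:300,::-1],None,fx=5.3,fy=5.3))"
```

```text
t 17.38 pos [447.9  18.2 -21.4] yaw -2.73 F [-3.6  0.3 -0.7] gap 87.3
slide cm [-0.29  0.03  0.01] turn 0.0047
```

View pics/s13c.png

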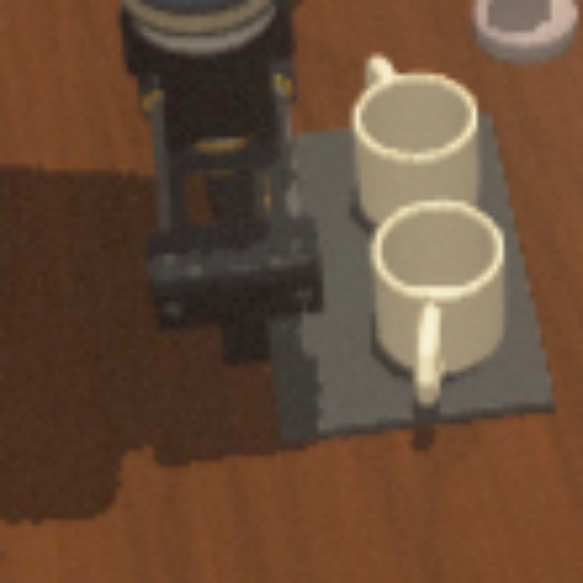

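Emit:
apply_moves --motion '[{"slide": [0.2,0,0],"turn": -0.002,"gripper": 8.7},{"slide": [0.4,-0.02,0],"turn": -0.004,"gripper": 8.7},{"slide": [0.6,-0.03,0],"turn": -0.006,"gripper": 8.7},{"slide": [0.9,-0.04,0],"turn": -0.009,"gripper": 8.7},{"slide": [1.2,-0.05,0],"turn": -0.012,"gripper": 8.7},{"slide": [1.5,-0.06,0],"turn": -0.015,"gripper": 8.7},{"slide": [1.8,-0.08,0],"turn": -0.018,"gripper": 8.7},{"slide": [2.1,-0.1,0],"turn": -0.021,"gripper": 8.7}]'

```text
time_s: 18.1
eef_pos: [470.5, 17.8, -21.3]
ee_rot: [[1.0, -0.027, 0.0], [-0.027, -1.0, -0.0], [0.0, 0.0, -1.0]]
contact_force: [-3.1, 0.0, -2.1]
finger_gap: 87.2
```

Emit:
apply_moves --motion '[{"slide": [0.3,-0.01,0],"turn": -0.003,"gripper": 8.7},{"slide": [0.6,-0.02,0],"turn": -0.006,"gripper": 8.7},{"slide": [0.9,-0.03,0],"turn": -0.009,"gripper": 8.7},{"slide": [1.2,-0.04,0],"turn": -0.012,"gripper": 8.7},{"slide": [1.5,-0.05,0],"turn": -0.015,"gripper": 8.7},{"slide": [1.8,-0.06,0],"turn": -0.018,"gripper": 8.7},{"slide": [2.1,-0.06,0],"turn": -0.021,"gripper": 8.7},{"slide": [2.4,-0.06,0],"turn": -0.024,"gripper": 8.7}]'

```text
time_s: 18.77
eef_pos: [494.2, 17.8, -21.3]
ee_rot: [[1.0, -0.003, -0.0], [-0.003, -1.0, 0.0], [-0.0, -0.0, -1.0]]
contact_force: [-3.6, -0.9, -1.7]
finger_gap: 87.0
```

```bash
python3 -c "
from h import *
plan((627,18,-21.5),2.2)
q,d=grab('top','t14');Z=cloud('top',d)[...,2]
t=tamper(q,Z,(165,205,190,236));print('tamper',t)
cv2.imwrite('pics/t14c.png',cv2.resize(q[130:290,190:350,::-1],None,fx=3.7,fy=3.7))
p,d=grab('side','s14');cv2.imwrite('pics/s14c.png',cv2.resize(p[130:280,190:340,::-1],None,fx=3.8,fy=3.8))"
```

```text
t 18.77 pos [494.2  17.8 -21.3] yaw -0.17 F [-3.6 -0.9 -1.7] gap 87.0
slide cm [13.28 -0.06  0.02] turn -0.0413
tamper ((212.5, 183.5), 11.510964393615723, array([627.4216878 , 180.53353727,  10.        ]))
```

View pics/t14c.png

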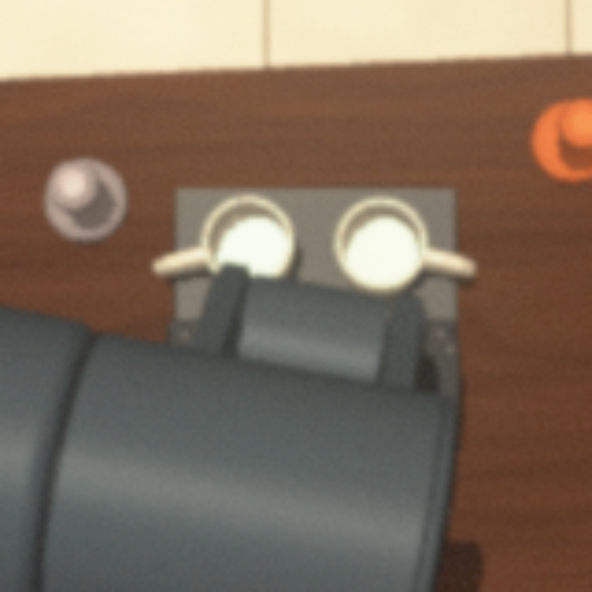

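View pics/s14c.png

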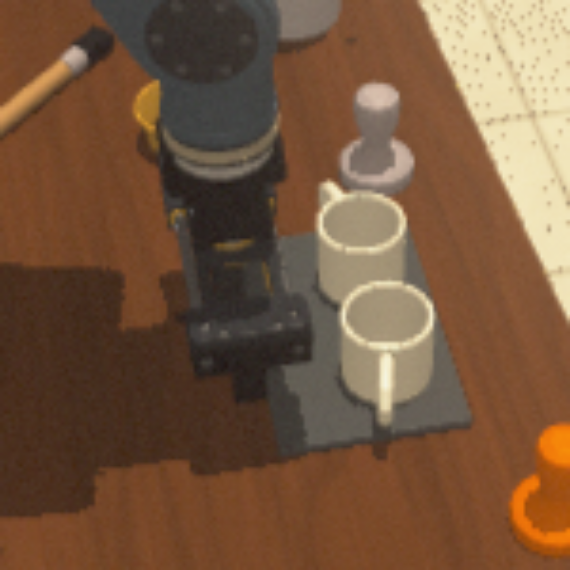

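Emit:
apply_moves --motion '[{"slide": [0.3,0,0],"turn": -0.003,"gripper": 8.7},{"slide": [0.6,0,0],"turn": -0.006,"gripper": 8.7},{"slide": [0.9,0,0],"turn": -0.009,"gripper": 8.7},{"slide": [1.2,0,0],"turn": -0.012,"gripper": 8.7},{"slide": [1.5,0,0],"turn": -0.015,"gripper": 8.7},{"slide": [1.8,0,0],"turn": -0.018,"gripper": 8.7},{"slide": [2.1,0,0],"turn": -0.021,"gripper": 8.7},{"slide": [2.4,0,0],"turn": -0.024,"gripper": 8.7}]'

```text
time_s: 19.53
eef_pos: [516.4, 18.0, -21.1]
ee_rot: [[1.0, 0.021, -0.004], [0.021, -1.0, 0.0], [-0.004, -0.001, -1.0]]
contact_force: [-5.3, -2.1, 1.6]
finger_gap: 87.3
```

Emit:
apply_moves --motion '[{"slide": [0.3,0,0],"turn": -0.003,"gripper": 8.7},{"slide": [0.6,0,0],"turn": -0.006,"gripper": 8.7},{"slide": [0.9,0,0],"turn": -0.009,"gripper": 8.7},{"slide": [1.2,0,0],"turn": -0.012,"gripper": 8.7},{"slide": [1.5,0,0],"turn": -0.015,"gripper": 8.7},{"slide": [1.8,0,0],"turn": -0.017,"gripper": 8.7},{"slide": [2.1,0,0],"turn": -0.017,"gripper": 8.7},{"slide": [2.4,0,0],"turn": -0.017,"gripper": 8.7}]'

```text
time_s: 20.2
eef_pos: [540.2, 18.5, -21.1]
ee_rot: [[0.999, 0.038, -0.004], [0.038, -0.999, 0.0], [-0.004, -0.001, -1.0]]
contact_force: [-6.6, -0.2, 1.7]
finger_gap: 87.2
```

Emit:
apply_moves --motion '[{"slide": [0.3,0,0],"turn": 0,"gripper": 8.7},{"slide": [0.6,0,0],"turn": 0,"gripper": 8.7},{"slide": [0.9,0,0],"turn": 0,"gripper": 8.7},{"slide": [1.2,0,0],"turn": 0,"gripper": 8.7},{"slide": [1.5,0,0],"turn": 0,"gripper": 8.7},{"slide": [1.8,0,0],"turn": 0,"gripper": 8.7},{"slide": [2.1,0,0],"turn": 0,"gripper": 8.7},{"slide": [2.4,0,0],"turn": 0,"gripper": 8.7}]'

```text
time_s: 20.87
eef_pos: [564.1, 19.4, -21.1]
ee_rot: [[0.999, 0.038, -0.004], [0.038, -0.999, 0.0], [-0.004, -0.001, -1.0]]
contact_force: [-5.1, -0.1, 2.8]
finger_gap: 87.4
```

```bash
python3 -c "
from h import *
plan((627,20,-21.5),2.2)
q,d=grab('top','t15')
cv2.imwrite('pics/t15c.png',cv2.resize(q[130:290,190:350,::-1],None,fx=3.7,fy=3.7))
p,d=grab('side','s15');cv2.imwrite('pics/s15c.png',cv2.resize(p[130:280,220:370,::-1],None,fx=3.8,fy=3.8))"
```

```text
t 20.87 pos [564.1  19.4 -21.1] yaw 2.2 F [-5.1 -0.1  2.8] gap 87.4
slide cm [6.28 0.18 0.01] turn -0.0001
```

View pics/t15c.png

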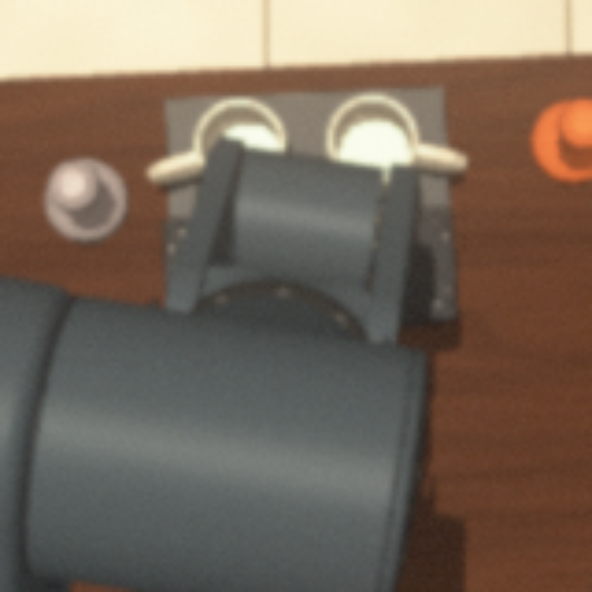

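View pics/s15c.png

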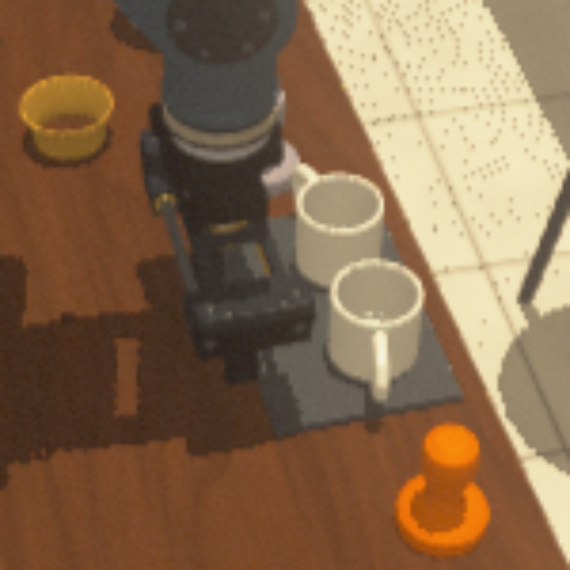

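```bash
python3 -c "
from h import *
c=np.array([[167,101],[444,88]])/3.7+[190,130]-.36
w=ray('top',c,8)[:,:2]; print(w,edgex(w), 'centre ex',edgex(w).mean()-65,'yaw',np.degrees(np.arctan2(w[1,0]-w[0,0],w[0,1]-w[1,1])))
e=np.array([[0,80],[592,53]])/3.7+[190,130]-.36
print(edgex(ray('top',e,0)[:,:2]))
print('tool ex',edgex(robot.read_state()['eef_pos'][:2]))"
```

```text
[[698.66159273 122.25005475]
 [706.93601551 -76.43625424]] [-24.59259138 -23.88198532] centre ex -89.23728835242471 yaw 2.384742611301936
[-2.11715973 -1.14521253]
tool ex -161.33165372560723
```

Emit:
apply_moves --motion '[{"slide": [0.3,0,0],"turn": 0,"gripper": 8.7},{"slide": [0.6,0,0],"turn": 0,"gripper": 8.7},{"slide": [0.9,0,0],"turn": 0,"gripper": 8.7},{"slide": [1.2,0,0],"turn": 0,"gripper": 8.7},{"slide": [1.5,0,0],"turn": 0,"gripper": 8.7},{"slide": [1.8,0,0],"turn": 0,"gripper": 8.7},{"slide": [2.1,0,0],"turn": 0,"gripper": 8.7},{"slide": [2.4,0,0],"turn": 0,"gripper": 8.7}]'

```text
time_s: 21.63
eef_pos: [588.2, 20.2, -21.2]
ee_rot: [[0.999, 0.038, -0.004], [0.038, -0.999, 0.0], [-0.004, -0.0, -1.0]]
contact_force: [-5.9, -0.0, 2.9]
finger_gap: 86.7
```

Emit:
apply_moves --motion '[{"slide": [0.3,0,0],"turn": 0,"gripper": 8.7},{"slide": [0.6,0,0],"turn": 0,"gripper": 8.7},{"slide": [0.9,0,0],"turn": 0,"gripper": 8.7},{"slide": [1.2,0,0],"turn": 0,"gripper": 8.7},{"slide": [1.5,0,0],"turn": 0,"gripper": 8.7},{"slide": [1.8,0,0],"turn": 0,"gripper": 8.7},{"slide": [2.0,0,0],"turn": 0,"gripper": 8.7},{"slide": [2.2,0,0],"turn": 0,"gripper": 8.7}]'

```text
time_s: 22.3
eef_pos: [610.5, 21.0, -21.2]
ee_rot: [[0.999, 0.038, -0.003], [0.038, -0.999, 0.0], [-0.003, -0.0, -1.0]]
contact_force: [-5.6, 0.3, 3.7]
finger_gap: 86.9
```

Emit:
apply_moves --motion '[{"slide": [0.2,0,0],"turn": 0,"gripper": 8.7},{"slide": [0.4,0,0],"turn": 0,"gripper": 8.7},{"slide": [0.6,0,0],"turn": 0,"gripper": 8.7},{"slide": [0.8,0,0],"turn": 0,"gripper": 8.7},{"slide": [0.9,0,0],"turn": 0,"gripper": 8.7},{"slide": [1.0,0,0],"turn": 0,"gripper": 8.7},{"slide": [1.0,0,0],"turn": 0,"gripper": 8.7}]'

```text
time_s: 22.88
eef_pos: [620.7, 21.4, -21.2]
ee_rot: [[0.999, 0.038, -0.003], [0.038, -0.999, 0.0], [-0.003, -0.0, -1.0]]
contact_force: [-5.6, -1.0, 3.7]
finger_gap: 86.8
```

```bash
python3 -c "
from h import *
plan((627,20,-21.5),2.2)
print('tool ex',edgex(robot.read_state()['eef_pos'][:2]))
q,d=grab('top','t16')
cv2.imwrite('pics/t16c.png',cv2.resize(q[100:260,190:350,::-1],None,fx=3.7,fy=3.7))
p,d=grab('side','s16');cv2.imwrite('pics/s16c.png',cv2.resize(p[130:280,220:370,::-1],None,fx=3.8,fy=3.8))"
```

```text
t 22.88 pos [620.7  21.4 -21.2] yaw 2.18 F [-5.6 -1.   3.7] gap 86.8
slide cm [0.63 0.16 0.03] turn -0.0003
tool ex -106.3747597200756
```

View pics/t16c.png

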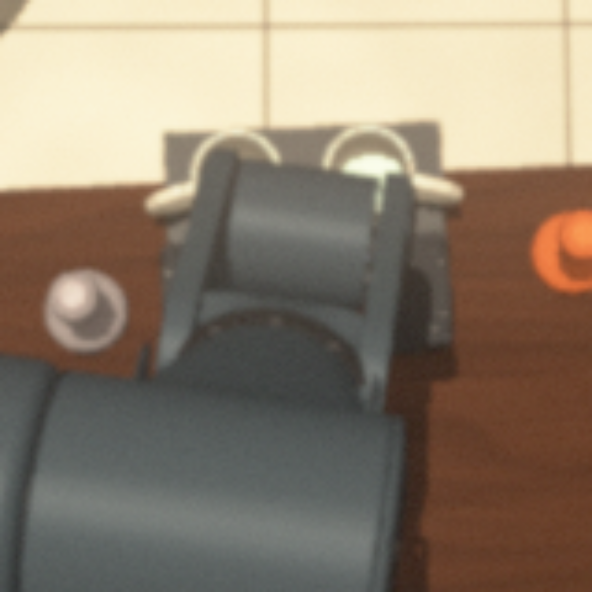

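View pics/s16c.png

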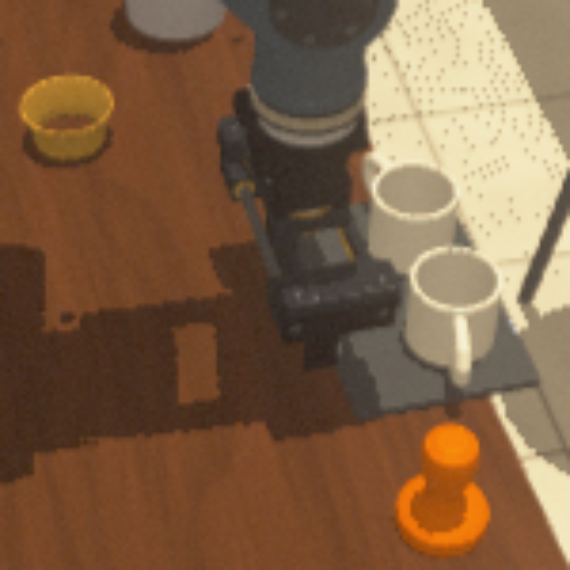

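```bash
cat > m.py <<'E'
from h import *
import sys
p=np.load(sys.argv[1]+'_p.npy'); hsv=cv2.cvtColor(p,cv2.COLOR_RGB2HSV).astype(int); g=cv2.cvtColor(p,cv2.COLOR_RGB2GRAY).astype(float)
def edge_v(u,v0,v1):  # subpixel of strongest bright->dark step
    c=cv2.GaussianBlur(g,(5,5),1)[v0:v1,u]; d=-np.diff(c); i=d.argmax()
    if 0<i<len(d)-1: i=i+ (d[i-1]-d[i+1])/2/(d[i-1]-2*d[i]+d[i+1])
    return v0+i+.5
B=np.array([(u,edge_v(u,126,147)) for u in [239,240,241,276,277,280,283,306,305]])
w=ray('top',B,8)[:,:2]; k=np.polyfit(w[:,1],w[:,0],1); print('board far ex',edgex(w).round(1),'yaw',-np.degrees(np.arctan(k[0])))
E_=np.array([(u,edge_v(u,135,165)) for u in list(range(195,228,3))+list(range(320,345,3))])
w2=ray('top',E_,0)[:,:2]; k2=np.polyfit(w2[:,1],w2[:,0],1); print('edge ex',edgex(w2).round(1),'yaw',-np.degrees(np.arctan(k2[0])))
print('overhang',(np.median(edgex(w))-np.median(edgex(w2))).round(1),'centre',(np.median(edgex(w))-np.median(edgex(w2))-65).round(1))
E
python3 m.py t16
```

```text
board far ex [33.2 33.2 33.2 33.5 33.5 34.2  0.7 33.4 33.7] yaw 0.9410197132573794
edge ex [-1.3 -1.2 -1.2 -1.3 -1.5 -1.5 -1.7 -1.1 -1.4 -1.1 -1.4 -1.2 -1.5 -1.5
 -1.7 -1.2 -1.2 -1.1 -1.3 -1.1] yaw 2.185377981673085
overhang 34.7 centre -30.3
```

Emit:
apply_moves --motion '[{"slide": [0.1,0,0],"turn": 0,"gripper": 8.7},{"slide": [0.2,0,0],"turn": 0,"gripper": 8.7},{"slide": [0.35,0,0],"turn": 0,"gripper": 8.7},{"slide": [0.5,0,0],"turn": 0,"gripper": 8.7},{"slide": [0.5,0,0],"turn": 0,"gripper": 8.7},{"slide": [0.2,0,0],"turn": 0,"gripper": 8.7},{"slide": [-0.5,0,0],"turn": 0,"gripper": 8.7},{"slide": [-2,0,0],"turn": 0,"gripper": 8.7}]'

```text
time_s: 23.65
eef_pos: [606.1, 19.8, -20.5]
ee_rot: [[0.999, 0.038, 0.009], [0.038, -0.999, -0.001], [0.009, 0.001, -1.0]]
contact_force: [-0.2, 0.2, -0.3]
finger_gap: 86.8
```

Emit:
apply_moves --motion '[{"slide": [-3,0,0],"turn": 0,"gripper": 8.7},{"slide": [-5,0,-1],"turn": 0,"gripper": 8.7},{"slide": [-8,0,-3],"turn": 0,"gripper": 8.7},{"slide": [-11,0,-6],"turn": 0,"gripper": 8.7},{"slide": [-14,0,-9],"turn": 0,"gripper": 8.7},{"slide": [-17,0,-12],"turn": 0,"gripper": 8.7},{"slide": [-18,0,-13],"turn": 0,"gripper": 8.7},{"slide": [-18,0,-13],"turn": 0,"gripper": 8.7}]'

```text
time_s: 24.32
eef_pos: [421.1, 13.7, 111.3]
ee_rot: [[0.999, 0.037, 0.005], [0.037, -0.999, -0.001], [0.005, 0.001, -1.0]]
contact_force: [0.3, -0.9, 0.4]
finger_gap: 87.0
```

```bash
python3 -c "
from h import *
plan((627,20,-21.5),2.2)
q,d=grab('top','t17');Z=cloud('top',d)[...,2]
print('tamper',tamper(q,Z,(165,205,190,232)))
cv2.imwrite('pics/t17c.png',cv2.resize(q[100:260,190:350,::-1],None,fx=3.7,fy=3.7))
p,d=grab('side','s17');cv2.imwrite('pics/s17c.png',cv2.resize(p[130:280,220:370,::-1],None,fx=3.8,fy=3.8))"; python3 m.py t17
```

```text
t 24.32 pos [421.1  13.7 111.3] yaw 2.14 F [ 0.3 -0.9  0.4] gap 87.0
slide cm [20.53  0.12 13.38] turn -0.0011
tamper ((212.2964630126953, 183.56195068359375), 11.448948860168457, array([627.25983058, 181.06853178,  10.        ]))
board far ex [38.6 38.4 38.4 38.8 38.9 39.4 40.8 39.  39.2] yaw 2.48575011372939
edge ex [-1.3 -1.2 -1.3 -1.3 -1.4 -1.5 -1.7 -1.1 -1.4 -1.1 -1.4 -1.2 -1.5 -1.5
 -1.7 -1.1 -1.2 -1.1 -1.4 -1. ] yaw 2.1896552864751446
overhang 40.2 centre -24.8
```

View pics/t17c.png

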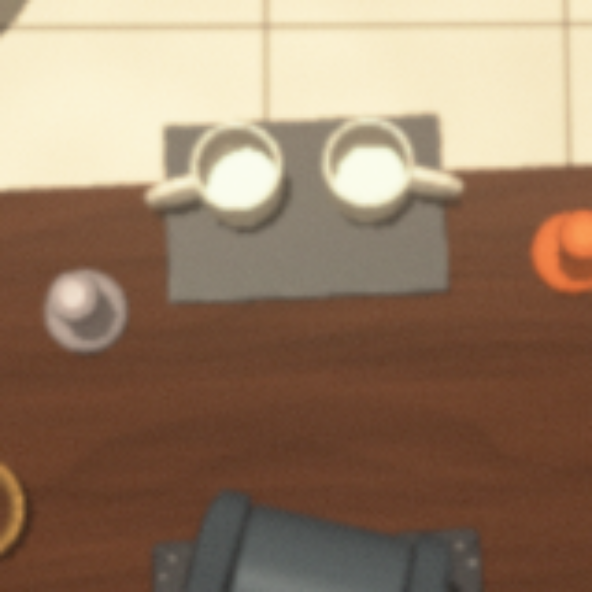

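View pics/s17c.png

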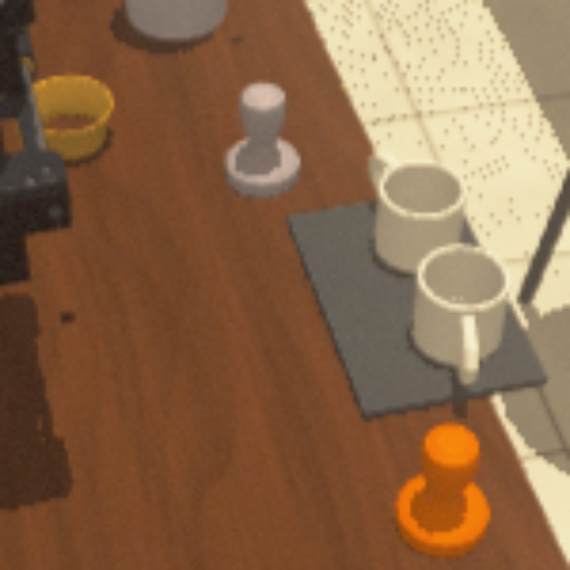

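```bash
python3 -c "
from h import *
w=ray('top',np.array([[171,302],[447,291],[165,127],[438,114]])/3.7+[190,100]-.36,8)[:,:2]; print(edgex(w)+1.3, 'centre y',w[:,1].mean())
s=robot.read_state();print(s['time_s'],s['joint_vel'].round(3))
print(robot.close_job())"
```

```text
[-88.6735284  -89.40459069  39.02403547  39.89098384] centre y 23.111075335421255
24.4167 [ 0.004  0.048 -0.03   0.001  0.005 -0.001]
the job is handed in; nothing more can be done
None
```

I pushed the chrome tamper to the left along the bench. I then pushed the board with both open fingers, turning it about 5° to line up with the edge, and handed the job in at about 24.4 s. No verdict is given on hand-in.

**Last checks, from the final pictures:**

| Check | Measured | Needed |
|---|---|---|
| Overhang, main fit | 40.2 mm | 30–50 mm |
| Overhang, by board corners | 39.0–39.9 mm | 30–50 mm |
| Board centre relative to the edge | about -25 mm | -35 to -15 mm |
| Board angle to the edge | about 0.3° | within 7° |
| Tamper to the side of the board's centre | about 160 mm | at least 130 mm |
| Tamper inside the edge | about 93 mm | at least 20 mm |

- **Cups, tamper and other things:** Both cups stand on the board and the tamper is upright. The orange look-alike and the funnel show no visible movement. I did not measure the canister, portafilter, pitcher or brush at the end, but the arm stayed clear of them.
- **Height reading was off:** The arm reported its fingertips 23.8 mm lower than they were. On the first try the fingers passed over the tamper's base without moving it. I found the offset in the side picture, confirmed it by touching the bench at two places, and corrected for it.
- **Bench edge:** My two estimates of where it lies differed by about 1.3 mm. The overhang figures above use the later one, measured directly in the final picture.

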